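# Press a thread insert home on the hand press

### The job

With the fingertips, push the green spacer back along the bed of the hand press until it rests against both arms of the V-shaped stop under the ram; then push the lever down until the ram has pressed the brass insert fully home in the spacer, and let the lever come back up. This is push-only work: pick nothing up, keep the spacer standing on the bed, and do not press on the brass insert with the fingers. Leave the other parts on the shelf where they are.

Things in the scene. Friction and masses are not known exactly. Their poses are not given: they have to be found in the camera images.
- press: dark cast-iron hand press bolted to the shelf. Origin on the shelf directly below the ram's axis; x points into the throat, from the open front to the column; y left seen from the front; z up. Base x -125 to 115 mm, 110 mm wide (ears 156); ground steel bed 32 mm above the shelf, x -123 to 67, 100 mm wide. Column 44 mm wide, front face at x 56
- head (a point): middle of the lower front edge of the press's head, which overhangs the bed: 26 mm in front of the ram's axis (screw heads 4 mm further), 98 mm above the bed; head 52 mm wide, 70 mm high, ram top 245 mm above the shelf. Fingers pushing under the head must lean (tool tilted back 30 to 45 degrees, tips towards the column) to keep the gripper's body in front of it
- bed_edge (a point): middle of the bed's front edge, on the bed surface, 123 mm in front of the nest
- nest (a point): point on the bed under the ram where the middle of the spacer's underside lies when it touches both arms of the V stop. The steel stop is a 90 degree V, 16 mm high, open to the front, symmetrical about the press's x, from 38 mm behind this point to level with it, arm tips 40 mm either side. The ram's 20 mm square nose hangs 48 mm above here with the lever up and drops 16 mm per rad of lever
- spacer: round green anodized aluminium spacer, 48 mm diameter, 30 mm high, 120 to 190 g with its insert, standing loose on the front part of the bed (slides with ordinary friction); origin at the centre of its underside, z up
- insert: brass thread insert standing in the spacer's bore, a tight press fit that moves only down (about 15 N): flange 24 mm diameter and 4 mm thick with a bare 17 mm barrel below it; origin at the centre of the flange's underside. At the start this is 36 to 38 mm above the spacer's origin (6 to 8 mm of barrel shows); home is 30 mm, the flange lying on the spacer's top face
- lever (a joint): angle of the press lever: 0 = up at rest (65 degrees above level, pointing to the front), grows to a stop at 0.97 rad as the knob is pushed forward and down (9 degrees above level). The insert is home at about 0.88 rad with the spacer in the stop, so push the lever to its stop. A spring brings it back to 0 when let go; pushing it takes about 1 to 5 N square to the lever at the knob
- knob (a point): centre of the black ball, 28 mm diameter, at the free end of the lever; 170 mm from the hub, about 314 mm above the shelf with the lever up and 188 mm with it down
- hub (a point): point on the lever's pivot axis (the press's y), in the plane in which the lever swings (parallel to the press's x and z): 18 mm behind the ram's axis, 47 mm to its right seen from the front, 160 mm above the shelf
- grommet: black rubber grommet, 38 mm outside diameter, 12 mm high, lying on the shelf; origin at the centre of its underside; to be left alone
- locknut: brass locknut ring, 36 mm outside diameter, 8 mm high, lying on the shelf; origin at the centre of its underside; to be left alone
- capsule: worn chrome microphone capsule housing, 50 mm diameter, 58 mm high, standing on the shelf; origin at the centre of its underside; to be left alone

How it is judged:
By the outcome, as a careful person would: the job done as asked, in the order asked, and still so for the second after the job is handed in, with the robot touching nothing.
It also fails if it takes over 67 s, if anything falls off the work surface, if the arm or the gripper's body presses on something with over 40 N, if the wrist force passes 120 N, or if a joint passes its speed limit or range.

### The arm

A 7-joint arm with a two-finger parallel gripper is mounted at the origin on the work surface. World frame = base frame: x ahead of the robot, y to its left, z up, the work surface at z = 0. Lengths are in m, angles in rad, forces in N, time in s.
With the tool pointing down it reaches from about 0.4 to 0.85 m from the base axis. Payload 4.5 kg.
Tool frame: the origin (TCP) lies at the very end of the fingers, on their centre line; the grasp point (between the pads) lies 19 mm behind it; z points along the fingers, y is the line along which they close (so a half turn about z gives the same grasp; the last joint's range is limited). The gripper opens to 88 mm and grips with 3 to 60 N. Pads are 18 mm wide; open, the fingers measure 123 mm over their backs; the gripper's body (75 mm by 187 mm) begins 45 mm behind the grasp point.
Start: joints at [1.308, 0.689, -0.195, 1.565, 0.157, 0.902, -0.215], TCP at [0.183, -0.598, 0.212] pointing down, gripper open.
Joint ranges: [-3.01, 3.01], [-0.46, 2.08], [-1.47, 1.51], [0.13, 2.56], [-1, 4.14], [0.04, 2.09], [-2.66, 2.66]. Speed limits (rad/s): [2.57, 2.57, 3.14, 3.14, 3.14, 3.14, 3.14].

### API

Orientations are given as a unit quaternion [w, x, y, z].
In Python, from rig import status, eyes, bot gives the robot as it stands.
- The arm moves only by the shell command python3 -m crank 'ROWS' [OPENING] [FORCE]. ROWS is JSON, a list of rows, each a list of 2 entries, a list of its own where there are three numbers: the shift along the tool's x, y, z as a fraction of full scale, then the turn, a rotation vector about the tool's x, y, z as a fraction of full scale. A call has 1 to 8 rows; each row shifts and turns the commanded pose from where the row before left it, along the tool's axes as they then stand; what a row does not reach is not made up. Full scale, the value 1, is 0.03 m for a shift and 10 degrees for a turn. A row lasts 1/8 s, in which the tool goes at most 62.5 mm and 10.7 degrees, less where a joint would pass 70% of its speed; a pose out of reach is approached as far as the arm can. A call with a number of a shift or a turn outside -1 to 1 is refused whole. A call with a gripper value outside its range is refused whole. OPENING is the opening, from -1 (shut) to 1 (fully open), set as the call begins (- or left out, the last holds). The fingers move at their own pace and stop on an object; FORCE is the grip in N (left out, the last holds). Time passes only in rows, so rows that do not move let the fingers close. It gives the time, the measured TCP pose, the force, the opening and the grip force at its end, in the units of the state.
- status.read_state(): the state, without advancing time (a new reading comes with each control period).
- eyes.capture(name): name is "scene" or "top" or "wrist"; returns (picture, depth): 420x560x3 uint8, blue, green, red; 420x560 float32, m along the optical axis (not along the pixel's ray), 0 where there is no reading.
- eyes.camera_params(name): a dict with "fx", "fy", "cx", "cy" (pixels), "T" (4x4, takes a point from camera to world coordinates). Camera axes: x right, y up, looking along -z (the intrinsics and any distortion apply to the point x, -y, -z); pixel columns grow to the right and rows downward; lengths in m; the calibration is good to about 2 mm. A picture is of the moment at which its call begins: read the wrist's pose just before it. camera_params takes no time and is no camera call; for the wrist camera it gives the pose at the moment of the call.
- bot.close_job(): hands the job in; it is judged then, once.
The state is a dict: "time_s": time; "q": joint angles; "joint_velocities": joint speeds; "joint_efforts": joint torques, N m; "tool_pos": TCP position; "eef_rot": TCP orientation; "force": force on the tool from outside, world axes, zero at the start; "wrist_torque": the same for the moment, N m; "gripper_width": finger opening in m; "gripper_force": force on a finger pad.
Only numpy, scipy, OpenCV 4.12 (cv2) and the standard library are available. Lean on these libraries where they do the work, as an engineer would, in place of code of your own. Each camera call takes 0.05 s, during which the arm holds its last target. There are 200 camera calls.

## Working session

There is one attempt and no reset: what is moved stays moved. The work goes in short steps, Python scripts to look and compute and a shell command to move; the robot and the scene stay as the last step left them, time stands still between calls to the robot, and variables do not carry over. Pictures are saved under pics/ and viewed, at most 10 in all, crops included, and the job is handed in when it is done.

```bash
mkdir -p pics; ls
python3 - <<'E'
from rig import status, eyes
import cv2,numpy as np
s=status.read_state(); print(s)
for n in ("scene","top"):
    p,d=eyes.capture(n); cv2.imwrite(f"pics/{n}0.png",p); np.save(f"pics/{n}0.npy",d)
    c=eyes.camera_params(n); print(n,c);
E
```

```text
pics
{'time_s': 0.0, 'q': array([ 1.30778974,  0.68997596, -0.19451807,  1.5663625 ,  0.15726946,
        0.90250129, -0.21508392]), 'joint_velocities': array([ 7.46152666e-04, -4.40235225e-04, -7.49249202e-04, -6.19488483e-05,
       -4.14995469e-04,  5.56608733e-04,  5.06263318e-04]), 'joint_efforts': array([ 3.85677477e-04, -5.27560973e+01, -1.26718931e+00, -1.53426558e+01,
       -5.26505406e-02,  6.55070355e-03,  1.85375693e-04]), 'tool_pos': array([ 0.18254713, -0.59701985,  0.21141027]), 'eef_rot': array([-9.09192227e-04,  9.89001569e-01,  1.47902106e-01, -1.91993694e-04]), 'force': array([-0.317809  ,  0.41218359, -0.42691817]), 'wrist_torque': array([ 0.05104011, -0.04317787, -0.01992537]), 'gripper_force': 0.0, 'gripper_width': 0.08834040408407483}
scene {'fx': 473.55656871174807, 'fy': 473.55656871174807, 'cx': 277.90161993563703, 'cy': 212.19977592081509, 'T': array([[-0.49673246, -0.45604208,  0.73843245,  1.30344809],
       [ 0.86784017, -0.25069466,  0.42895877,  0.39707045],
       [-0.01050218,  0.85391909,  0.52029981,  0.64830913],
       [ 0.        ,  0.        ,  0.        ,  1.        ]])}
top {'fx': 436.8806171903276, 'fy': 436.8806171903276, 'cx': 280.8585813684114, 'cy': 208.33816354717038, 'T': array([[ 0.02355821,  0.98973334, -0.1409714 ,  0.56921792],
       [-0.99961258,  0.02541091,  0.01135654,  0.05216427],
       [ 0.01482216,  0.14064924,  0.98994853,  0.918825  ],
       [ 0.        ,  0.        ,  0.        ,  1.        ]])}
```

View pics/scene0.png

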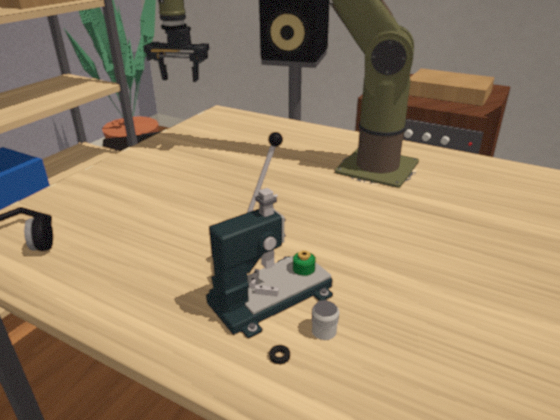

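View pics/top0.png

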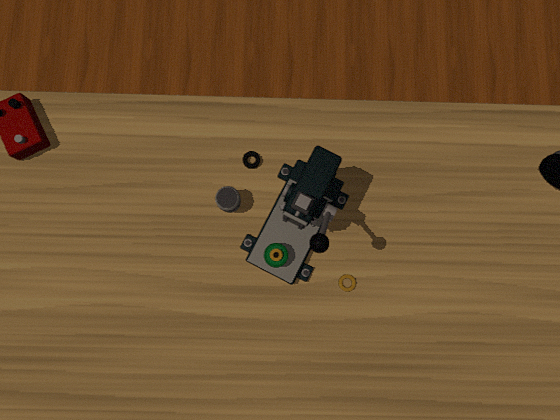

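The scene view shows the press, with the spacer at about (304,263) and the knob at (276,139). In the top view the spacer is at (276,254), the knob at (319,243) and the head at about (318,170). Next I'll enlarge the top view.

Run:
```python
import cv2
p=cv2.imread("pics/top0.png")[140:290,220:400]
cv2.imwrite("pics/topc.png",cv2.convertScaleAbs(cv2.resize(p,None,fx=4,fy=4,interpolation=cv2.INTER_CUBIC),alpha=1.5,beta=20))
```

```text
(no output)
```

View pics/topc.png

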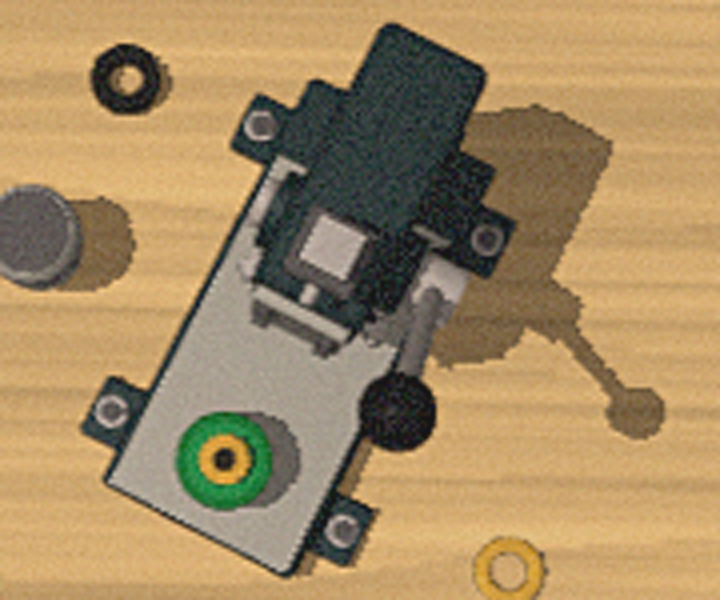

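```bash
cat > h.py <<'E'
import numpy as np
from rig import eyes
def ray(c,u,v):
    d=np.array([(u-c['cx'])/c['fx'],-(v-c['cy'])/c['fy'],-1.]); return c['T'][:3,:3]@d, c['T'][:3,3]
def at_z(c,u,v,z):
    d,o=ray(c,u,v); return o+d*(z-o[2])/d[2]
def proj(c,P):
    p=np.linalg.inv(c['T'])@np.append(P,1); return np.array([c['cx']+c['fx']*p[0]/-p[2], c['cy']-c['fy']*p[1]/-p[2]])
E
python3 - <<'E'
from h import *
import cv2
c=eyes.camera_params("top"); d=np.load("pics/top0.npy")
f=lambda x,y:((x+.5)/4-.5+220,(y+.5)/4-.5+140)
P={}
for n,x,y,z in [("bl",107,483,.032),("br",290,575,.032),("backl",283,160,.032),("e1",111,410,.02),("e2",343,530,.02),("e3",260,125,.02),("e4",487,239,.02),("ram",333,247,.245),("sp",224,460,.062),("fl",224,459,.073),("knob",398,412,.314),("cap",36,237,.058),("grom",128,78,.012),("nut",509,570,.008)]:
    u,v=f(x,y); P[n]=at_z(c,u,v,z); dd=d[int(round(v)),int(round(u))]; r,o=ray(c,u,v); print(n,P[n].round(4),"depthpt",(o+r*dd).round(4))
ax=lambda a:np.degrees(np.arctan2(a[1],a[0]))
print(ax(P['e3']-P['e1']),ax(P['e4']-P['e2']),ax(P['bl']-P['br'])-90,ax(P['e1']-P['e2'])-90,ax(P['e3']-P['e4'])-90,ax(P['backl']-P['bl']))
a=np.radians(np.mean([ax(P['e3']-P['e1']),ax(P['e4']-P['e2']),ax(P['bl']-P['br'])-90])); X=np.array([np.cos(a),np.sin(a)]);Y=np.array([-X[1],X[0]])
m=(P['bl']+P['br'])[:2]/2; em=(P['e1']+P['e2']+P['e3']+P['e4'])[:2]/4
print("m",m,"nest from edge",m+.123*X,"ram",P['ram'][:2]); 
n=P['ram'][:2]
for k in P: print(k,"in press (ram):",(P[k][:2]-n)@X,(P[k][:2]-n)@Y)
# fine-check ram via scene
cs=eyes.camera_params("scene")
for k in P: print(k,proj(cs,P[k]).round(0))
E
```

```text
bl [0.5879 0.1089 0.032 ] depthpt [0.588  0.1093 0.0259]
br [0.5444 0.0159 0.032 ] depthpt [0.5442 0.0156 0.0264]
backl [0.756  0.0237 0.032 ] depthpt [0.7563 0.0237 0.0306]
e1 [0.6254 0.1089 0.02  ] depthpt [0.6254 0.1089 0.0205]
e2 [ 0.5672 -0.0112  0.02  ] depthpt [ 0.5673 -0.0111  0.0216]
e3 [0.777  0.0358 0.02  ] depthpt [0.7779 0.0357 0.0163]
e4 [ 0.7194 -0.0841  0.02  ] depthpt [ 0.7196 -0.0843  0.0184]
ram [0.677  0.0103 0.245 ] depthpt [0.6769 0.0104 0.246 ]
sp [0.5998 0.0504 0.062 ] depthpt [0.5994 0.0504 0.0716]
fl [0.5999 0.0504 0.073 ] depthpt [0.5998 0.0504 0.0733]
knob [ 0.6088 -0.0089  0.314 ] depthpt [ 0.6079 -0.0076  0.3271]
cap [0.7082 0.1468 0.058 ] depthpt [0.708  0.1467 0.0592]
grom [0.8025 0.1065 0.012 ] depthpt [ 0.8061  0.1073 -0.002 ]
nut [ 0.5488 -0.0979  0.008 ] depthpt [ 0.5486 -0.0998 -0.003 ]
-25.750667924307468 -25.601959323628126 -25.06654476322268 -25.82919017973549 -25.68425425413797 -26.87858235388765
m [0.56612737 0.06239652] nest from edge [0.67717024 0.00949587] ram [0.67704341 0.01029489]
bl in press (ram): -0.12290635341586895 0.05070731147455
[... 283 characters left out ...]
31022 0.06602706143062766
e4 in press (ram): 0.07879080250247134 -0.06699400236542852
ram in press (ram): 0.0 0.0
sp in press (ram): -0.08701474456970203 0.002965631927286168
fl in press (ram): -0.08695120467156389 0.003034448126682715
knob in press (ram): -0.053394840133592136 -0.04668330571195336
cap in press (ram): -0.03061150799673118 0.13663703878130026
grom in press (ram): 0.07193069028905832 0.14079905644745677
nut in press (ram): -0.06918665671474387 -0.15285885222922
bl [332. 274.]
br [302. 251.]
backl [253. 310.]
e1 [324. 289.]
e2 [286. 257.]
e3 [253. 324.]
e4 [219. 286.]
ram [266. 191.]
sp [305. 257.]
fl [305. 253.]
knob [276. 139.]
cap [325. 306.]
grom [280. 351.]
nut [257. 246.]
```

```bash
cat >> h.py <<'E'
from rig import status
from scipy.spatial.transform import Rotation as R
A=np.radians(-25.65); N=np.array([.677,.010,0]); PR=np.array([[np.cos(A),-np.sin(A),0],[np.sin(A),np.cos(A),0],[0,0,1]])
def W(x,y,z): return N+PR@np.array([x,y,z])   # press mm->world (m)
def tool(tilt):  # tool x ~ press x, tool z forward-down
    t=np.radians(tilt); x=np.array([np.cos(t),0,np.sin(t)]); z=np.array([np.sin(t),0,-np.cos(t)])
    return R.from_matrix(PR@np.c_[x,np.cross(z,x),z])
def cur():
    s=status.read_state(); q=s['eef_rot']; return s,s['tool_pos'],R.from_quat([q[1],q[2],q[3],q[0]])
def plan(target,rot=None):
    s,p,r=cur(); print("t",s['time_s'],"press pos mm",(PR.T@(p-N)*1e3).round(1),"F press",(PR.T@s['force']).round(1),"w",s['gripper_width'])
    d=r.inv().apply(target-p)/.03; print("shift tool units",d.round(2),"rows",np.abs(d).max().round(1))
    if rot is not None: v=np.degrees((r.inv()*rot).as_rotvec())/10; print("turn units",v.round(3),"norm",np.linalg.norm(v).round(2))
E
python3 -c "
from h import *
plan(W(-.22,.003,.15),tool(40))"
```

```text
t 0.1 press pos mm [-182.9 -761.3  211.5] F press [-1.1 -0.4 -0.3] w 0.08824175308495999
shift tool units [ 16.36 -19.57   2.08] rows 19.6
turn units [-1.496  3.815  4.086] norm 5.79
```

```bash
r='[[0.78,-0.93,0],[0,0,0]]'; python3 -m crank '[[[0.78,-0.93,0],[0,0,0]],[[0.78,-0.93,0],[0,0,0]],[[0.78,-0.93,0],[0,0,0]],[[0.78,-0.93,0],[0,0,0]],[[0.78,-0.93,0],[0,0,0]],[[0.78,-0.93,0],[0,0,0]],[[0.78,-0.93,0],[0,0,0]],[[0.78,-0.93,0],[0,0,0]]]' -0.43 10
python3 -m crank '[[[0.78,-0.93,0],[0,0,0]],[[0.78,-0.93,0],[0,0,0]],[[0.78,-0.93,0],[0,0,0]],[[0.78,-0.93,0],[0,0,0]],[[0.78,-0.93,0],[0,0,0]],[[0.78,-0.93,0],[0,0,0]],[[0.78,-0.93,0],[0,0,0]],[[0.78,-0.93,0],[0,0,0]]]'
python3 -c "
from h import *
plan(W(-.22,.003,.15),tool(40))"
```

```text
time_s: 1.1
tool_pos: [0.2968, -0.3283, 0.2121]
eef_rot: [-0.0, 0.989, 0.148, -0.0]
force: [1.3, 0.1, 0.4]
gripper_width: 0.0249
gripper_force: 0.0
time_s: 2.1
tool_pos: [0.4105, -0.0602, 0.2121]
eef_rot: [0.0, 0.989, 0.148, -0.0]
force: [0.9, 1.0, -0.0]
gripper_width: 0.0255
gripper_force: 0.0
t 2.1 press pos mm [-209.9 -178.6  212.1] F press [ 0.4  1.3 -0. ] w 0.025459123644087027
shift tool units [ 3.85 -4.68  2.07] rows 4.7
turn units [-1.487  3.812  4.088] norm 5.78
```

```bash
python3 -m crank '[[[0,0,0],[-0.212,0.545,0.584]],[[0,0,0],[-0.212,0.545,0.584]],[[0,0,0],[-0.212,0.545,0.584]],[[0,0,0],[-0.212,0.545,0.584]],[[0,0,0],[-0.212,0.545,0.584]],[[0,0,0],[-0.212,0.545,0.584]],[[0,0,0],[-0.212,0.545,0.584]],[[0,0,0],[0,0,0]]]'
python3 -c "
from h import *
plan(W(-.20,.003,.15),tool(40))"
```

```text
time_s: 3.1
tool_pos: [0.4242, -0.0561, 0.2745]
eef_rot: [0.067, 0.964, -0.126, 0.222]
force: [-0.1, -0.2, -0.6]
gripper_width: 0.0255
gripper_force: 0.0
t 3.1 press pos mm [-199.3 -169.   274.5] F press [ 0.  -0.2 -0.6] w 0.025543318953810158
shift tool units [-0.82 -5.95  3.75] rows 5.9
turn units [-0.183  1.303  1.049] norm 1.68
```

```bash
python3 -m crank '[[[0,0,0],[-0.06,0.43,0.35]],[[0,0,0],[-0.06,0.43,0.35]],[[0,0,0],[-0.06,0.43,0.35]],[[0,0,0],[0,0,0]]]'
python3 -c "
from h import *
plan(W(-.20,.003,.15),tool(40)); print(cur()[0]['q'])"
```

```text
time_s: 3.6
tool_pos: [0.4295, -0.0458, 0.3317]
eef_rot: [0.084, 0.926, -0.215, 0.299]
force: [0.2, -0.3, 0.2]
gripper_width: 0.0253
gripper_force: 0.0
t 3.6 press pos mm [-198.9 -157.5  331.7] F press [ 0.3 -0.2  0.2] w 0.025258855644599693
shift tool units [-3.6 -5.5  4.7] rows 5.5
turn units [0.178 0.383 0.013] norm 0.42
[-1.34947758  0.31885904  1.3601205   2.49068062  0.54491121  0.04336001
 -2.65363274]
```

```bash
cat > fk.py <<'E'
import numpy as np
from scipy.spatial.transform import Rotation as R
from scipy.optimize import least_squares
lo=np.array([-3.01,-.46,-1.47,.13,-1,.04,-2.66]);hi=np.array([3.01,2.08,1.51,2.56,4.14,2.09,2.66])
def fk(q,s,g,L):
    r=R.from_euler('z',s[0]*q[0]+g[0]); p=np.array([0,0,L[0]])
    r=r*R.from_euler('y',s[1]*q[1])*R.from_euler('z',s[2]*q[2]); p=p+r.apply([0,0,L[1]])+r.apply([L[4],0,0])
    r=r*R.from_euler('y',s[3]*q[3])*R.from_euler('z',s[4]*q[4]); p=p+r.apply([0,0,L[2]])
    r=r*R.from_euler('y',s[5]*q[5])*R.from_euler('z',s[6]*q[6]+g[1]); p=p+r.apply([0,0,L[3]]);
    return p,r
E
python3 - <<'E'
from fk import *; import itertools
from rig import status
q0=np.array([ 1.30778974,0.68997596,-0.19451807,1.5663625,0.15726946,0.90250129,-0.21508392]);p0=np.array([.18254713,-.59701985,.21141027]);e0=np.array([-9.09e-4,.989,.1479,-1.92e-4])
s=status.read_state(); D=[(q0,p0,e0),(s['q'],s['tool_pos'],s['eef_rot'])]
D=[(q,p,R.from_quat(np.roll(e,-1))) for q,p,e in D]
out=[]
for sg in itertools.product([1,-1],repeat=7):
    if sg[1]<0: continue
    for g0 in np.arange(4)*np.pi/2:
     for g1 in np.arange(4)*np.pi/2:
        e=sum((fk(q,sg,(g0,g1),np.zeros(5))[1].inv()*r).magnitude() for q,p,r in D); out.append((e,sg,g0,g1))
out.sort(key=lambda o:o[0])
for e,sg,g0,g1 in out[:4]:
    f=least_squares(lambda L:np.concatenate([fk(q,sg,(g0,g1),L)[0]-p for q,p,r in D]),[.35,.4,.4,.25,0]); print(e,sg,g0,g1,f.x.round(4),abs(f.fun).max())
E
```

```text
3.719815459269596e-06 (-1, 1, -1, 1, -1, 1, -1) 0.0 1.5707963267948966 [ 0.4167  0.8503  0.3354  0.7936 -0.2253] 0.00015138288137808015
0.5579659074280326 (-1, 1, 1, 1, 1, 1, 1) 3.141592653589793 4.71238898038469 [ 1.1278 -1.3583 -0.4922 -0.2842  0.8487] 0.10701855086203182
0.7635329505652442 (1, 1, -1, 1, -1, 1, 1) 3.141592653589793 1.5707963267948966 [ 0.706  -0.9029  0.6228 -1.1668  0.7844] 0.13241473773206355
0.8243053513027285 (1, 1, -1, 1, -1, 1, 1) 1.5707963267948966 0.0 [-0.1344 -4.0048 -0.4341 -5.2166  3.3867] 0.09517984086605935
```

Run:
```python
from fk import *
from h import tool,W,cur
sg=(-1,1,-1,1,-1,1,-1);g=(0,np.pi/2)
q0=np.array([ 1.30778974,0.68997596,-0.19451807,1.5663625,0.15726946,0.90250129,-0.21508392]);p0=np.array([.18254713,-.59701985,.21141027])
s,p1,r1=cur(); D=[(q0,p0),(s['q'],p1)]
f=least_squares(lambda L:np.concatenate([fk(q,sg,g,np.append(L,0))[0]-p for q,p in D]),[.35,.4,.4,.25]); print(f.x.round(4),abs(f.fun).max())
L=np.append(f.x,0)
def ik(P,Rt,n=60,seed=0):
    rng=np.random.default_rng(seed); S=[]
    for _ in range(n):
        def res(q):
            p,r=fk(q,sg,g,L); return np.r_[(p-P)*5,(r.inv()*Rt).as_rotvec(),.001*q[2],.0005*(q-(lo+hi)/2)]
        o=least_squares(res,rng.uniform(lo,hi),bounds=(lo,hi)); 
        p,r=fk(o.x,sg,g,L)
        if np.linalg.norm(p-P)<.003 and (r.inv()*Rt).magnitude()<.02: S.append(o.x)
    S.sort(key=lambda x:abs(x[2])); return S
half=R.from_euler('z',np.pi)
for nm,P,T in [("push end 40",W(-.028,0,.04),40),("push end 32",W(-.028,0,.04),32),("pre",W(-.16,0,.06),40),("pre32",W(-.16,0,.06),32),("lever up -0",W(-.034,-.047,.32),0),("lever dn",W(-.14,-.047,.2),0)]:
  for h in (0,1):
    S=ik(P,tool(T)*half if h else tool(T)); print(nm,"half" if h else "",len(S)); 
    seen=[]
    for q in S:
        if all(np.abs(q-x).max()>.7 for x in seen): seen.append(q); print("  ",q.round(2))
        if len(seen)>3: break
```

```text
[0.3912 0.5732 0.3286 0.4208] 0.03824419990238087
push end 40  36
   [-0.36  1.03  0.05  2.3   2.53  0.81  1.35]
push end 40 half 45
   [-0.16  1.05 -0.3   2.3   2.32  1.01 -1.51]
   [-0.93  1.58  1.46  2.3   4.03  1.11  2.66]
push end 32  34
   [-0.31  0.95  0.09  2.19  2.53  0.51  1.47]
push end 32 half 34
   [-0.08  0.97 -0.3   2.19  2.21  0.74 -1.29]
pre  33
   [-0.58  1.05 -0.03  2.56  2.4   1.02  1.11]
pre half 45
   [-0.45  1.07 -0.3   2.56  2.23  1.17 -1.87]
   [-1.15  1.56  1.51  2.55  4.06  1.15  2.66]
pre32  32
   [-0.48  0.93 -0.02  2.47  2.44  0.74  1.28]
pre32 half 37
   [-0.32  0.95 -0.32  2.47  2.21  0.92 -1.65]
lever up -0  22
   [ 0.01  0.6   0.03  1.36 -0.02  1.18 -1.98]
lever up -0 half 34
   [ 0.16  0.61 -0.26  1.36  0.16  1.19  1.01]
lever dn  22
   [-0.1   0.59  0.07  1.84 -0.06  0.71 -2.01]
lever dn half 33
   [ 0.15  0.6  -0.34  1.84  0.28  0.74  0.78]
```

```bash
python3 -m crank '[[[0,0,0],[0.08,-0.6,-0.5]],[[0,0,0],[0.08,-0.6,-0.5]],[[0,0,0],[0.2,-0.6,-0.6]],[[0,0,0],[0.2,-0.6,-0.6]],[[0,0,0],[0.2,-0.6,-0.6]],[[0,0,0],[0.2,-0.6,-0.6]],[[0,0,0],[0.2,-0.6,-0.6]],[[0,0,0],[0,0,0]]]'
python3 -c "
from h import *
plan(W(-.20,.003,.3),tool(0)); print(cur()[0]['q'].round(3))"
```

```text
time_s: 4.6
tool_pos: [0.4314, -0.0541, 0.33]
eef_rot: [0.015, 0.996, 0.08, -0.039]
force: [-0.8, -0.1, 0.4]
gripper_width: 0.0249
gripper_force: 0.0
t 4.6 press pos mm [-193.7 -164.1  330. ] F press [-0.6 -0.4  0.4] w 0.024853291075931958
shift tool units [ 3.08 -4.71  0.65] rows 4.7
turn units [0.269 0.405 3.483] norm 3.52
[-0.3    0.339  0.411  1.885 -0.107  1.019 -1.256]
```

```bash
cat > data.py <<'E'
import numpy as np
D=[([1.30778974,0.68997596,-0.19451807,1.5663625,0.15726946,0.90250129,-0.21508392],[.18254713,-.59701985,.21141027]),([-1.34947758,0.31885904,1.3601205,2.49068062,0.54491121,0.04336001,-2.65363274],[.4295,-.0458,.3317])]
E
cat > fk.py <<'E'
import numpy as np
from scipy.spatial.transform import Rotation as R
from scipy.optimize import least_squares
from data import D
lo=np.array([-3.01,-.46,-1.47,.13,-1,.04,-2.66]);hi=np.array([3.01,2.08,1.51,2.56,4.14,2.09,2.66])
Z=lambda a:R.from_euler('z',a)
Y=lambda a:R.from_euler('y',a)
def fk(q,L):
    r=Z(-q[0])*Y(q[1])*Z(-q[2]); p=np.array([0,0,L[0]])+r.apply([L[4],0,L[1]])
    r=r*Y(q[3])*Z(-q[4]); p=p+r.apply([L[5],0,L[2]])if False else p+(r*Z(q[4])).apply([L[5],0,L[2]])
    r=r*Y(q[5])*Z(-q[6]+np.pi/2); return p+(r*Z(q[6]-np.pi/2)).apply([L[6],0,L[3]]),r
def fit(D):
    n=np.array([.36,.42,.4,.3,0,0,0]); f=least_squares(lambda L:np.r_[np.concatenate([fk(q,L)[0]-p for q,p in D]),.002*(L-n)],n); print("fit",f.x.round(3),abs(f.fun[:-7]).max()); return f.x
def ik(P,Rt,L,q0):
    def res(q):
        p,r=fk(q,L); return np.r_[(p-P)*5,(r.inv()*Rt).as_rotvec(),.003*(q-q0)]
    return least_squares(res,q0,bounds=(lo,hi)).x
def rows(Q,L):
    for a,b in zip(Q[:-1],Q[1:]):
        pa,ra=fk(a,L);pb,rb=fk(b,L); print((ra.inv().apply(pb-pa)/.03).round(2).tolist(),np.degrees((ra.inv()*rb).as_rotvec()/10).round(2).tolist(),pb.round(3))
E
python3 - <<'E'
from fk import *; from h import *
s,p,r=cur(); open("data.py","a").write(f"D.append(({s['q'].tolist()},{p.tolist()}))\n"); D.append((s['q'],p)); L=fit(D)
half=Z(np.pi)
for T in (40,35,32):
    for x,z in ((-.15,.06),(-.15,.15),(-.028,.04)):
        g=ik(W(x,.003,z),tool(T)*half,L,np.array([-.3,1,-.2,2.3,2.3,1,-1.5])); pp,rr=fk(g,L); print(T,x,z,g.round(2),np.linalg.norm(pp-W(x,.003,z)).round(3),(rr.inv()*tool(T)*half).magnitude().round(3))
E
```

```text
fit [0.424 0.562 0.371 0.397 0.007 0.016 0.014] 0.045834676417936565Traceback (most recent call last):
  File "<stdin>", line 6, in <module>
AttributeError: 'float' object has no attribute 'round'
```

```bash
sed -i 's/^def rows/def _u(): pass\ndef rows/; s/^lo=/np.set_printoptions(suppress=True)\nlo=/' fk.py
cat > fk2.py <<'E'
from fk import *
def fk(q,L):
    a=Z(-q[0]); p=a.apply([L[4],0,L[0]]); a=a*Y(q[1]); p=p+a.apply([L[5],L[6],L[1]]); a=a*Z(-q[2]); p=p+a.apply([L[7],L[8],0])
    a=a*Y(q[3]); p=p+a.apply([L[9],L[10],L[2]]); a=a*Z(-q[4]); p=p+a.apply([L[11],0,0]); a=a*Y(q[5]); p=p+a.apply([L[12],0,L[3]]); return p,a*Z(-q[6]+np.pi/2)
n0=np.array([.36,.42,.4,.3]+[0]*9)
def fit(D):
    f=least_squares(lambda L:np.r_[np.concatenate([fk(q,L)[0]-p for q,p in D]),.01*(L-n0)],n0); print("fit",f.x.round(3),abs(f.fun[:-13]).max().round(4)); return f.x
def ik(P,Rt,L,q0,w=.003):
    def res(q):
        p,r=fk(q,L); return np.r_[(p-P)*5,(r.inv()*Rt).as_rotvec(),w*(q-q0)]
    return least_squares(res,q0,bounds=(lo,hi)).x
def rows(Q,L):
    for a,b in zip(Q[:-1],Q[1:]):
        pa,ra=fk(a,L);pb,rb=fk(b,L); print((ra.inv().apply(pb-pa)/.03).round(2).tolist(),np.degrees((ra.inv()*rb).as_rotvec()/10).round(2).tolist(),pb.round(3))
E
python3 - <<'E'
from fk2 import *; from h import *
L=fit(D); half=Z(np.pi)
for T in (40,33):
    for x,z in ((-.15,.06),(-.15,.15),(-.028,.04)):
        g=ik(W(x,.003,z),tool(T)*half,L,np.array([-.3,1,-.2,2.3,2.3,1,-1.5])); pp,rr=fk(g,L); print(T,x,z,g.round(2),np.linalg.norm(pp-W(x,.003,z)),(rr.inv()*tool(T)*half).magnitude())
s,p,r=cur(); q=s['q']
g=np.array([-.35,.75,-.05,2.1,2.35,.9,-1.5]); Q=[q+(g-q)*t for t in np.linspace(0,1,21)]; rows(Q,L)
E
```

```text
fit [ 0.364  0.504  0.321  0.361  0.01   0.008  0.012 -0.    -0.03  -0.025
 -0.03  -0.016 -0.01 ] 0.0
40 -0.15 0.06 [-0.4   0.91 -0.26  2.39  2.12  0.95 -1.58] 3.022915344457805e-07 2.3763740587686065e-06
40 -0.15 0.15 [-0.42  0.67 -0.22  2.38  1.94  0.78 -1.35] 1.099841099063534e-06 1.2657929282822962e-05
40 -0.028 0.04 [-0.23  0.96 -0.17  2.12  2.21  0.76 -1.35] 6.404024748736059e-07 8.907138090132729e-06
33 -0.15 0.06 [-0.33  0.84 -0.24  2.32  2.08  0.73 -1.42] 6.892394587958834e-07 9.254774088712492e-06
33 -0.15 0.15 [-0.34  0.62 -0.21  2.31  1.81  0.59 -1.11] 2.098706480897395e-06 2.696973484558654e-05
33 -0.028 0.04 [-0.21  0.92 -0.12  2.04  2.09  0.53 -1.19] 1.4216414332455488e-06 2.1227113904747974e-05
[-0.3, 0.78, 0.34] [-0.55, -0.32, -0.45] [ 0.425 -0.079  0.321]
[-0.23, 0.75, 0.3] [-0.54, -0.3, -0.47] [ 0.423 -0.103  0.316]
[-0.15, 0.73, 0.26] [-0.53, -0.27, -0.49] [ 0.426 -0.127  0.313]
[-0.06, 0.71, 0.23] [-0.53, -0.24, -0.5] [ 0.432 -0.148  0.313]
[0.02, 0.7, 0.19] [-0.53, -0.21, -0.52] [ 0.443 -0.167  0.314]
[0.1, 0.7, 0.15] [-0.53, -0.18, -0.53] [ 0.457 -0.183  0.317]
[... 179 characters left out ...]
0.207  0.326]
[0.42, 0.76, 0.01] [-0.53, -0.05, -0.56] [ 0.547 -0.206  0.328]
[0.5, 0.79, -0.02] [-0.53, -0.02, -0.56] [ 0.574 -0.2    0.329]
[0.57, 0.83, -0.04] [-0.53, 0.01, -0.55] [ 0.602 -0.189  0.328]
[0.63, 0.86, -0.06] [-0.54, 0.04, -0.55] [ 0.63  -0.172  0.325]
[0.69, 0.91, -0.08] [-0.54, 0.07, -0.54] [ 0.656 -0.151  0.32 ]
[0.75, 0.95, -0.09] [-0.55, 0.1, -0.53] [ 0.681 -0.125  0.313]
[0.8, 1.0, -0.1] [-0.56, 0.12, -0.52] [ 0.703 -0.095  0.304]
[0.84, 1.05, -0.11] [-0.57, 0.15, -0.5] [ 0.722 -0.061  0.293]
[0.87, 1.1, -0.11] [-0.58, 0.17, -0.49] [ 0.736 -0.024  0.279]
[0.9, 1.15, -0.1] [-0.58, 0.18, -0.47] [0.747 0.016 0.265]
[0.92, 1.2, -0.1] [-0.59, 0.2, -0.46] [0.752 0.058 0.249]
```

```bash
cat > pl.py <<'E'
from fk2 import *; from h import *
def clear(Q,L):
    o=[]
    for q in Q:
        p,r=fk(q,L); m=9
        for s in np.linspace(0,.3,16):
            for w in ((-.09,0,.09) if s>.06 else (0,)):
                for K in np.linspace(W(-.0539,-.047,.314),W(.018,-.047,.16),6): m=min(m,np.linalg.norm(p+r.apply([0,w,-s])-K))
        o.append(round(m,3))
    print("clear",o)
E
python3 - <<'E'
from pl import *
L=fit(D); half=Z(np.pi)
t=ik(W(-.18,.003,.16),tool(38)*half,L,np.array([-.4,.8,-.2,2.4,2.1,.9,-1.5])); pp,rr=fk(t,L); print("target",t.round(2),np.linalg.norm(pp-W(-.18,.003,.16)),pp)
s,p,r=cur(); q=s['q']; g=t.copy(); g[0]=.45; 
Q=[q+(g-q)*x for x in np.linspace(0,1,25)]; rows(Q,L); clear(Q,L)
Q=[g+(t-g)*x for x in np.linspace(0,1,13)]; print(); rows(Q,L); clear(Q,L)
E
```

```text
fit [ 0.364  0.504  0.321  0.361  0.01   0.008  0.012 -0.    -0.03  -0.025
 -0.03  -0.016 -0.01 ] 0.0
target [-0.47  0.62 -0.21  2.41  1.87  0.73 -1.32] 9.183084076025805e-07 [0.51603645 0.09062106 0.1599992 ]
[-0.46, 0.81, 0.4] [-0.32, -0.25, -0.2] [ 0.421 -0.081  0.32 ]
[-0.46, 0.76, 0.41] [-0.31, -0.25, -0.22] [ 0.411 -0.107  0.311]
[-0.45, 0.7, 0.41] [-0.29, -0.24, -0.23] [ 0.401 -0.132  0.304]
[-0.43, 0.65, 0.42] [-0.28, -0.23, -0.25] [ 0.392 -0.156  0.298]
[-0.41, 0.6, 0.42] [-0.26, -0.22, -0.27] [ 0.385 -0.18   0.293]
[-0.39, 0.54, 0.42] [-0.25, -0.21, -0.29] [ 0.378 -0.202  0.288]
[-0.36, 0.49, 0.42] [-0.23, -0.19, -0.31] [ 0.372 -0.223  0.284]
[-0.33, 0.44, 0.42] [-0.22, -0.18, -0.32] [ 0.368 -0.243  0.281]
[-0.3, 0.39, 0.42] [-0.21, -0.16, -0.34] [ 0.364 -0.262  0.277]
[-0.26, 0.35, 0.42] [-0.2, -0.14, -0.35] [ 0.362 -0.279  0.273]
[-0.22, 0.3, 0.41] [-0.19, -0.12, -0.36] [ 0.36  -0.295  0.269]
[-0.17, 0.26, 0.4] [-0.18, -0.1, -0.37] [ 0.36  -0.31   0.265]
[-0.13, 0.22, 0.39] [-0.18, -0.08, -0.38] [ 0.36  -0.323  0.26 ]
[-0.08, 0.19, 0.38] [-0.17, -0.05, -0.39] [ 0.361 -0.3
[... 1399 characters left out ...]
[ 0.49  -0.185  0.16 ]
[0.65, 1.06, -0.5] [-0.27, 0.0, -0.35] [ 0.503 -0.147  0.16 ]
[0.65, 1.06, -0.5] [-0.27, 0.0, -0.35] [ 0.513 -0.109  0.16 ]
[0.65, 1.06, -0.5] [-0.27, 0.0, -0.35] [ 0.519 -0.069  0.16 ]
[0.65, 1.06, -0.5] [-0.27, 0.0, -0.35] [ 0.523 -0.029  0.16 ]
[0.65, 1.06, -0.5] [-0.27, 0.0, -0.35] [0.524 0.011 0.16 ]
[0.65, 1.06, -0.5] [-0.27, 0.0, -0.35] [0.521 0.051 0.16 ]
[0.65, 1.06, -0.5] [-0.27, 0.0, -0.35] [0.516 0.091 0.16 ]
clear [np.float64(0.241), np.float64(0.212), np.float64(0.184), np.float64(0.156), np.float64(0.131), np.float64(0.111), np.float64(0.099), np.float64(0.094), np.float64(0.107), np.float64(0.133), np.float64(0.143), np.float64(0.16), np.float64(0.187)]
```

```bash
python3 -m crank '[[[-0.46,0.81,0.4],[-0.32,-0.25,-0.2]],[[-0.46,0.76,0.41],[-0.31,-0.25,-0.22]],[[-0.45,0.7,0.41],[-0.29,-0.24,-0.23]],[[-0.43,0.65,0.42],[-0.28,-0.23,-0.25]],[[-0.41,0.6,0.42],[-0.26,-0.22,-0.27]],[[-0.39,0.54,0.42],[-0.25,-0.21,-0.29]],[[-0.36,0.49,0.42],[-0.23,-0.19,-0.31]],[[-0.33,0.44,0.42],[-0.22,-0.18,-0.32]]]' | sed -n 2p
python3 - <<'E'
from h import *
s,p,r=cur(); print(s['q'].round(2)); open("data.py","a").write(f"D.append(({s['q'].tolist()},{p.tolist()}))\n")
E
python3 -m crank '[[[-0.3,0.39,0.42],[-0.21,-0.16,-0.34]],[[-0.26,0.35,0.42],[-0.2,-0.14,-0.35]],[[-0.22,0.3,0.41],[-0.19,-0.12,-0.36]],[[-0.17,0.26,0.4],[-0.18,-0.1,-0.37]],[[-0.13,0.22,0.39],[-0.18,-0.08,-0.38]],[[-0.08,0.19,0.38],[-0.17,-0.05,-0.39]],[[-0.03,0.16,0.36],[-0.17,-0.03,-0.39]],[[0.02,0.13,0.35],[-0.17,-0.01,-0.4]]]' | sed -n 2p
python3 - <<'E'
from h import *
s,p,r=cur(); print(s['q'].round(2)); open("data.py","a").write(f"D.append(({s['q'].tolist()},{p.tolist()}))\n")
from fk2 import *
fit(D+[(s['q'],p)])
E
```

```text
tool_pos: [0.3664, -0.2415, 0.2812]
[-0.27  0.49  0.52  2.06  0.4   0.83 -1.1 ]
tool_pos: [0.364, -0.3498, 0.24]
[-0.25  0.68  0.69  2.25  1.    0.41 -1.08]
fit [ 0.347  0.562  0.344  0.353  0.001 -0.    -0.018  0.    -0.014 -0.001
 -0.014 -0.    -0.   ] 0.0001
```

```bash
cat >> pl.py <<'E'
def sim(q,poses,L):
    q=np.array(q); out=[]
    for P,Rt in poses:
        for _ in range(6):
            def er(q): p,r=fk(q,L); return np.r_[P-p,(Rt*r.inv()).as_rotvec()]
            e=er(q); J=np.array([(e-er(q+1e-5*np.eye(7)[i]))/1e-5 for i in range(7)]).T
            q=np.clip(q+J.T@np.linalg.solve(J@J.T+1e-5*np.eye(6),e),lo,hi)
        out.append(q)
    return np.array(out),np.linalg.norm(er(q))
E
python3 - <<'E'
from pl import *
L=fit(D); half=Z(np.pi)
q2,g=np.array(D[2][0]),np.array([.45,.62,-.21,2.41,1.87,.73,-1.32])
S,e=sim(q2,[fk(q2+(g-q2)*i/24,L) for i in range(1,17)],L); print("check",S[-1].round(2),e)
s,p,r=cur(); q=s['q']
for name,P,T in (("A",W(-.18,.003,.16),38),("B",W(-.15,.003,.06),38)):
    t=ik(P,tool(T)*half,L,np.array([-.4,.8,-.1,2.4,2.1,.9,-1.5])); print(name,"t",t.round(2))
    for via in (None,.2,.45):
        Q=[q]; 
        if via is not None:
            g=t.copy(); g[0]=via; Q=[q+(g-q)*i/12 for i in range(13)]
        Q=Q+[Q[-1]+(t-Q[-1])*i/16 for i in range(1,17)]
        S,e=sim(q,[fk(x,L) for x in Q[1:]],L); print(via,S[::4].round(2).tolist(),S[-1].round(2),e)
E
```

```text
fit [ 0.347  0.562  0.344  0.353  0.001 -0.    -0.018  0.    -0.014 -0.001
 -0.014 -0.    -0.   ] 0.0001
check [-0.22  0.63  0.68  2.25  1.02  0.44 -1.06] 2.4825341532472726e-16
A t [-0.54  0.68 -0.17  2.42  1.92  0.75 -1.44]
None [[-0.29, 0.69, 0.67, 2.26, 1.03, 0.4, -1.07], [-0.47, 0.75, 0.66, 2.31, 1.22, 0.34, -1.1], [-0.66, 0.78, 0.63, 2.36, 1.64, 0.29, -1.37], [-0.72, 0.73, 0.37, 2.4, 1.96, 0.44, -1.57]] [-0.76  0.7   0.19  2.43  2.15  0.55 -1.66] 6.975227969040333e-16
0.2 [[-0.25, 0.7, 0.68, 2.27, 1.03, 0.39, -1.06], [-0.29, 0.8, 0.75, 2.33, 1.34, 0.23, -1.14], [-0.19, 0.76, 0.51, 2.39, 1.96, 0.36, -1.59], [-0.11, 0.71, 0.26, 2.44, 2.21, 0.52, -1.72], [-0.28, 0.71, 0.23, 2.43, 2.18, 0.53, -1.69], [-0.44, 0.7, 0.19, 2.43, 2.15, 0.55, -1.66], [-0.6, 0.7, 0.16, 2.43, 2.12, 0.57, -1.63]] [-0.72  0.7   0.13  2.43  2.1   0.58 -1.61] 6.405617648999201e-16
0.45 [[-0.23, 0.7, 0.68, 2.27, 1.03, 0.39, -1.06], [-0.2, 0.81, 0.78, 2.33, 1.32, 0.21, -1.13], [-0.01, 0.76, 0.52, 2.39, 1.97, 0.35, -1.6], [0.12, 0.71, 0.27, 2.44, 2.23, 0.51, -1.73], [-0.11, 0.71, 0.23, 2.44, 2.19, 0.53, -1.69], [
[... 538 characters left out ...]
0.21, -1.39], [-0.14, 0.94, 0.39, 2.37, 2.13, 0.52, -1.78], [-0.05, 0.96, 0.12, 2.41, 2.41, 0.73, -1.94], [-0.19, 0.96, 0.09, 2.41, 2.38, 0.75, -1.91], [-0.34, 0.95, 0.06, 2.41, 2.36, 0.76, -1.88], [-0.48, 0.95, 0.03, 2.41, 2.33, 0.78, -1.86]] [-0.58  0.95  0.01  2.41  2.32  0.79 -1.84] 3.465454791144974e-16
0.45 [[-0.23, 0.73, 0.69, 2.27, 1.04, 0.39, -1.07], [-0.23, 0.96, 0.83, 2.33, 1.61, 0.18, -1.4], [0.04, 0.94, 0.4, 2.38, 2.14, 0.52, -1.79], [0.17, 0.96, 0.13, 2.41, 2.42, 0.73, -1.95], [-0.02, 0.96, 0.09, 2.41, 2.39, 0.75, -1.91], [-0.22, 0.95, 0.05, 2.41, 2.35, 0.77, -1.88], [-0.42, 0.95, 0.01, 2.41, 2.32, 0.79, -1.84]] [-0.56  0.95 -0.03  2.41  2.29  0.81 -1.81] 3.5115191112877737e-16
```

Run:
```python
from pl import *
L=fit(D); half=Z(np.pi); s,p,r=cur(); q=s['q']
t=ik(W(-.18,.003,.16),tool(38)*half,L,np.array([-.4,.8,-.1,2.4,2.1,.9,-1.5]))
Q=[q+(t-q)*i/20 for i in range(21)]; rows(Q,L); clear(Q,L); S,e=sim(q,[fk(x,L) for x in Q[1:]],L); print(abs(np.diff(S,axis=0)).max(0)*8)
```

```text
fit [ 0.347  0.562  0.344  0.353  0.001 -0.    -0.018  0.    -0.014 -0.001
 -0.014 -0.    -0.   ] 0.0001
[0.58, 0.08, -0.23] [-0.11, 0.03, -0.4] [ 0.373 -0.335  0.234]
[0.57, 0.13, -0.24] [-0.12, 0.03, -0.4] [ 0.383 -0.32   0.228]
[0.56, 0.18, -0.24] [-0.14, 0.02, -0.39] [ 0.393 -0.304  0.223]
[0.55, 0.22, -0.25] [-0.16, 0.02, -0.39] [ 0.403 -0.288  0.218]
[0.55, 0.27, -0.26] [-0.17, 0.02, -0.39] [ 0.413 -0.272  0.213]
[0.54, 0.32, -0.27] [-0.19, 0.01, -0.38] [ 0.423 -0.255  0.208]
[0.53, 0.36, -0.28] [-0.2, 0.01, -0.38] [ 0.433 -0.237  0.203]
[0.52, 0.41, -0.29] [-0.21, 0.01, -0.37] [ 0.443 -0.219  0.199]
[0.51, 0.45, -0.29] [-0.23, 0.01, -0.37] [ 0.453 -0.199  0.194]
[0.51, 0.5, -0.3] [-0.24, 0.01, -0.36] [ 0.463 -0.179  0.19 ]
[0.5, 0.54, -0.31] [-0.26, 0.01, -0.36] [ 0.473 -0.157  0.186]
[0.49, 0.59, -0.31] [-0.27, 0.01, -0.35] [ 0.482 -0.134  0.182]
[0.49, 0.63, -0.32] [-0.28, 0.01, -0.34] [ 0.49  -0.11   0.178]
[0.48, 0.67, -0.32] [-0.3, 0.01, -0.34] [ 0.497 -0.085  0.175]
[0.48, 0.71, -0.32] [-0.31, 0.02, -0.33] [ 0.504 -0.059  0.171]
[0.47, 0.75, -0.32] [-0.32, 0.02, -0.32] [ 0.509 -0.031  0.168]
[0.47, 0.79, -0.33] [-0.33, 0.02, -0.32] [ 0.513 -0.002  0.166]
[0.46, 0.83, -0.33] [-0.34, 0.02, -0.31] [0.516 0.028 0.163]
[0.46, 0.87, -0.33] [-0.35, 0.03, -0.3] [0.517 0.059 0.161]
[0.46, 0.9, -0.32] [-0.37, 0.03, -0.29] [0.516 0.091 0.16 ]
clear [np.float64(0.265), np.float64(0.244), np.float64(0.223), np.float64(0.203), np.float64(0.184), np.float64(0.165), np.float64(0.148), np.float64(0.132), np.float64(0.118), np.float64(0.106), np.float64(0.097), np.float64(0.091), np.float64(0.091), np.float64(0.094), np.float64(0.101), np.float64(0.114), np.float64(0.134), np.float64(0.147), np.float64(0.154), np.float64(0.167), np.float64(0.187)]
[0.33507475 0.08995535 0.42037807 0.07854747 0.78192676 0.24985272
 0.5531675 ]
```

```bash
python3 -m crank '[[[0.58,0.08,-0.23],[-0.11,0.03,-0.4]],[[0.57,0.13,-0.24],[-0.12,0.03,-0.4]],[[0.56,0.18,-0.24],[-0.14,0.02,-0.39]],[[0.55,0.22,-0.25],[-0.16,0.02,-0.39]],[[0.55,0.27,-0.26],[-0.17,0.02,-0.39]],[[0.54,0.32,-0.27],[-0.19,0.01,-0.38]],[[0.53,0.36,-0.28],[-0.2,0.01,-0.38]],[[0.52,0.41,-0.29],[-0.21,0.01,-0.37]]]' | sed -n 2p
python3 -m crank '[[[0.51,0.45,-0.29],[-0.23,0.01,-0.37]],[[0.51,0.5,-0.3],[-0.24,0.01,-0.36]],[[0.5,0.54,-0.31],[-0.26,0.01,-0.36]],[[0.49,0.59,-0.31],[-0.27,0.01,-0.35]],[[0.49,0.63,-0.32],[-0.28,0.01,-0.34]],[[0.48,0.67,-0.32],[-0.3,0.01,-0.34]],[[0.48,0.71,-0.32],[-0.31,0.02,-0.33]],[[0.47,0.75,-0.32],[-0.32,0.02,-0.32]]]' | sed -n 2p
python3 -m crank '[[[0.47,0.79,-0.33],[-0.33,0.02,-0.32]],[[0.46,0.83,-0.33],[-0.34,0.02,-0.31]],[[0.46,0.87,-0.33],[-0.35,0.03,-0.3]],[[0.46,0.9,-0.32],[-0.37,0.03,-0.29]],[[0,0,0],[0,0,0]]]' | sed -n 2p
python3 - <<'E'
from pl import *
s,p,r=cur(); print(s['q'].round(2)); H=tool(38)*Z(np.pi); plan(W(-.15,.003,.041),H)
E
```

```text
tool_pos: [0.446, -0.2168, 0.1988]
tool_pos: [0.5115, -0.0288, 0.1675]
tool_pos: [0.5173, 0.0926, 0.1584]
[-0.76  0.71  0.18  2.43  2.14  0.56 -1.65]
t 9.225 press pos mm [-179.7    5.3  158.4] F press [ 0.8 -0.   0.1] w 0.024767065599112317
shift tool units [ 1.64 -0.06  3.69] rows 3.7
turn units [-0.007  0.01   0.033] norm 0.03
```

```bash
python3 -m crank '[[[0.4,-0.015,0.91],[0,0,0.01]],[[0.4,-0.015,0.91],[0,0,0.01]],[[0.4,-0.015,0.91],[0,0,0.01]],[[0.4,-0.015,0.91],[0,0,0]],[[0,0,0],[0,0,0]]]' | sed -n 2p
python3 - <<'E'
from pl import *
import cv2
H=tool(38)*Z(np.pi); plan(W(-.12,.003,.043),H); plan(W(-.028,0,.043),H); print(cur()[0]['q'].round(2))
p,d=eyes.capture("scene"); cv2.imwrite("pics/s1.png",cv2.resize(p[180:340,180:380],None,fx=3.5,fy=3.5,interpolation=cv2.INTER_CUBIC))
E
```

```text
tool_pos: [0.5434, 0.0737, 0.0418]
t 9.85 press pos mm [-148.    -0.5   41.8] F press [ 0.5  1.  -0.1] w 0.025562140958678
shift tool units [-0.76  0.12  0.54] rows 0.8
turn units [-0.048  0.014 -0.011] norm 0.05
t 9.85 press pos mm [-148.    -0.5   41.8] F press [ 0.5  1.  -0.1] w 0.025562140958678
shift tool units [-3.17  0.04  2.44] rows 3.2
turn units [-0.048  0.014 -0.011] norm 0.05
[-0.59  1.    0.02  2.4   2.35  0.81 -1.89]
```

View pics/s1.png

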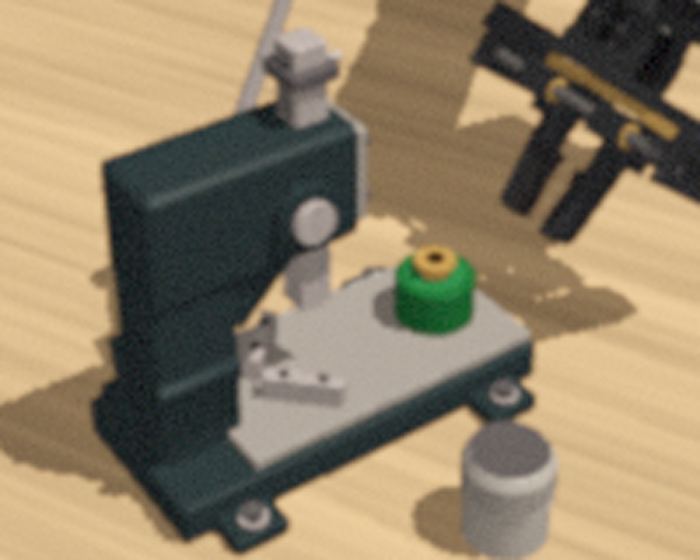

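```bash
python3 -m crank '[[[-0.15,0.03,0.11],[0,0,0]],[[-0.15,0.03,0.11],[0,0,0]],[[-0.15,0.03,0.11],[0,0,0]],[[-0.15,0.03,0.11],[0,0,0]],[[-0.13,0,0.1],[0,0,0]],[[0,0,0],[0,0,0]]]' | grep -E "pos|force"
python3 - <<'E'
from pl import *
H=tool(38)*Z(np.pi); plan(W(-.03,0,.042),H)
E
```

```text
tool_pos: [0.5701, 0.0659, 0.0443]
force: [-0.2, -0.7, 0.5]
gripper_force: 0.0
t 10.65 press pos mm [-120.5    4.1   44.3] F press [ 0.1 -0.7  0.5] w 0.02514575845530567
shift tool units [-2.32 -0.12  1.93] rows 2.3
turn units [-0.029  0.022 -0.018] norm 0.04
```

```bash
python3 -m crank '[[[-0.155,-0.01,0.13],[0,0,0]],[[-0.155,-0.01,0.13],[0,0,0]],[[-0.155,-0.01,0.13],[0,0,0]],[[-0.155,-0.01,0.13],[0,0,0]],[[-0.155,-0.01,0.13],[0,0,0]],[[-0.155,-0.01,0.13],[0,0,0]],[[-0.155,-0.01,0.13],[0,0,0]],[[-0.155,-0.01,0.13],[0,0,0]]]' | grep -E "pos|force"
python3 - <<'E'
from pl import *
import cv2
H=tool(38)*Z(np.pi); plan(W(-.03,0,.042),H)
p,d=eyes.capture("top"); cv2.imwrite("pics/t1.png",cv2.resize(p[130:280,220:400],None,fx=4,fy=4,interpolation=cv2.INTER_CUBIC))
p,d=eyes.capture("scene"); cv2.imwrite("pics/s2.png",cv2.resize(p[180:340,180:380],None,fx=3.5,fy=3.5,interpolation=cv2.INTER_CUBIC))
E
```

```text
tool_pos: [0.6125, 0.0428, 0.0426]
force: [-1.8, -0.5, 2.5]
gripper_force: 1.2
t 11.65 press pos mm [-72.3   1.7  42.6] F press [-1.4 -1.2  2.5] w 0.024956195018733758
shift tool units [-1.1  -0.05  0.89] rows 1.1
turn units [-0.027  0.018 -0.013] norm 0.04
```

View pics/s2.png

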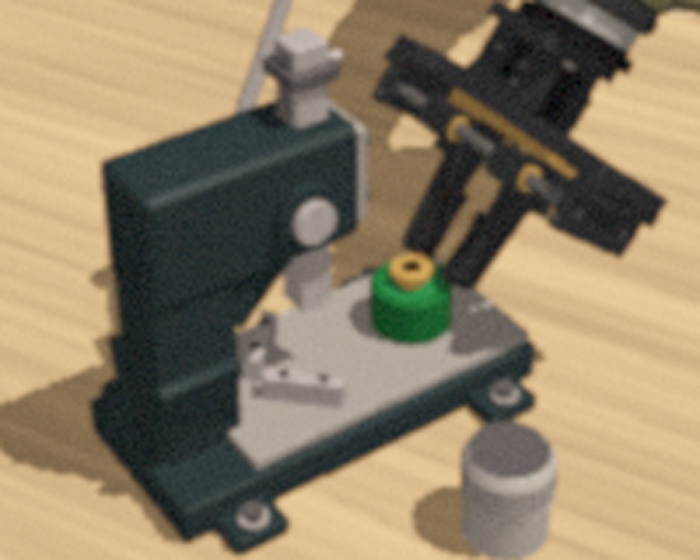

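The scene crop shows the spacer standing upright, with its flange at (410,265), cradled by both fingertips at (425,250) and (465,275).

Run:
```python
from pl import *
c=eyes.camera_params("scene")
for x,y in ((435,257),(411,268)):
    P=at_z(c,x/3.5+180,y/3.5+180,.073); print((PR.T@(P-N)*1e3).round(1))
```

```text
[-85.6   3.6  73. ]
[-67.9   4.1  73. ]
```

View pics/t1.png

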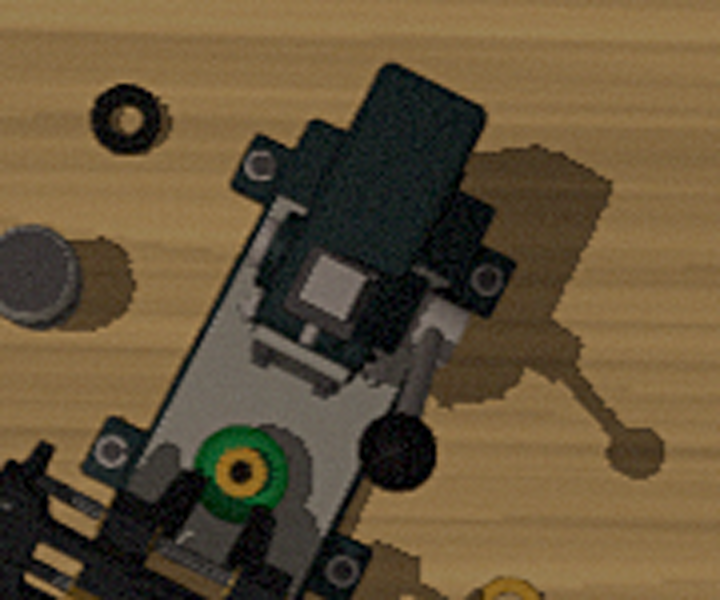

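Run:
```python
from pl import *
c=eyes.camera_params("top"); f=lambda x,y:((x+.5)/4-.5+220,(y+.5)/4-.5+130)
for n,x,y,z in (("sp",241,473,.062),("fl",241,472,.073),("ram",333,287,.245),("tipL",190,472,.05),("tipR",266,507,.05)):
    P=at_z(c,*f(x,y),z); print(n,(PR.T@(P-N)*1e3).round(1))
s,p,r=cur(); print(s['time_s'],(PR.T@(p-N)*1e3).round(1),s['gripper_width'])
d=eyes.capture("top")[1]
for x,y in ((241,472),(215,450),(190,475),(185,490),(265,512),(258,530),(240,540)):
    u,v=f(x,y); r_,o=ray(c,u,v); dd=d[round(v),round(u)]; print(x,y,(PR.T@(o+r_*dd-N)*1e3).round(1))
```

```text
sp [-71.6   1.6  62. ]
fl [-71.8   1.6  73. ]
ram [ -0.1   0.3 245. ]
tipL [-82.1  24.4  50. ]
tipR [-80.3 -16.9  50. ]
11.75 [-71.5   1.5  42.9] 0.025244543104777056
241 472 [-71.6   1.7  70.4]
215 450 [-67.3  18.1  59.7]
190 475 [-84.3  22.9  73.5]
185 490 [-92.   21.4  81.5]
265 512 [-83.1 -17.5  59.7]
258 530 [-93.2 -18.1  85.4]
240 540 [-101.4  -12.6   93.9]
```

Run:
```python
from rig import eyes
import cv2,numpy as np
p,_=eyes.capture("wrist"); t,_=eyes.capture("scene"); 
a=cv2.resize(p,(400,300)); b=cv2.resize(t[225:285,270:350],(400,300),interpolation=cv2.INTER_CUBIC)
t,_=eyes.capture("top"); c=cv2.resize(t[225:285,245:325],(400,300),interpolation=cv2.INTER_CUBIC)
cv2.imwrite("pics/c1.png",cv2.convertScaleAbs(np.vstack([np.hstack([a,b]),np.hstack([c,c*0])]),alpha=1.6))
```

```text
(no output)
```

View pics/c1.png

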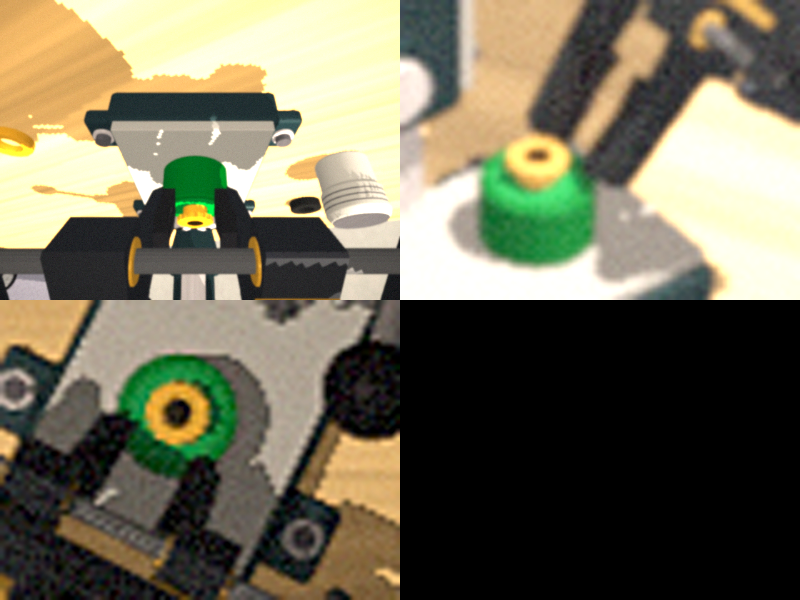

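Run:
```python
from pl import *
c=eyes.camera_params("scene")
for x,y in ((512,205),(530,208),(553,238),(570,240)):
    P=at_z(c,x/3.5+180,y/3.5+180,.042); print((PR.T@(P-N)*1e3).round(1))
s,p,r=cur(); print(r.as_matrix().round(2), (PR.T@r.as_matrix()).round(2))
for k in ((-.148,.0115+.009),(-.148,-.0205)): print(((proj(c,W(k[0],k[1],.042))-180)*3.5).round())
print("now tips", [((proj(c,W(-.0715,y,.042))-np.array([270,225]))*5).round()+[400,0] for y in (.022,-.019)])
```

```text
[-186.1  -45.7   42. ]
[-193.3  -36.5   42. ]
[-183.7   -2.9   42. ]
[-190.9    4.8   42. ]
[[-0.71  0.44  0.56]
 [ 0.34  0.9  -0.27]
 [-0.62 -0.   -0.79]] [[-0.79  0.    0.62]
 [ 0.    1.   -0.  ]
 [-0.62 -0.   -0.79]]
[533. 277.]
[491. 244.]
now tips [array([570., 238.]), array([510., 187.])]
```

Run:
```python
from pl import *
import cv2
s,p,r=cur()
for n in ("scene","top"):
    img,d=eyes.capture(n); c=eyes.camera_params(n); H,Wd=d.shape; u,v=np.meshgrid(np.arange(Wd),np.arange(H)); 
    X=np.stack([(u-c['cx'])/c['fx'],-(v-c['cy'])/c['fy'],-np.ones_like(d)],-1)*d[...,None]@c['T'][:3,:3].T+c['T'][:3,3]
    T=r.inv().apply((X-p).reshape(-1,3)).reshape(X.shape)*1e3   # tool frame
    dark=(img.max(2)<50)&(d>0)&(X[...,2]>.04)
    m=dark&(abs(T[...,0])<25)&(abs(T[...,1])<45)&(T[...,2]>-60)&(T[...,2]<20)
    Q=T[m]; print(n,len(Q)); 
    for a in range(-60,20,5):
        k=Q[(Q[:,2]>=a)&(Q[:,2]<a+5)]
        if len(k): print(a,len(k),"x",np.percentile(k[:,0],[5,50,95]).round(),"y",np.sort(k[:,1])[[0,-1]].round(), "|y|min",abs(k[:,1]).min().round())
```

```text
scene 253
-60 44 x [-12.  -8.   3.] y [-25.  28.] |y|min 14.0
-55 43 x [-11.  -9.   4.] y [-24.  29.] |y|min 14.0
-50 39 x [-12.  -7.   3.] y [-23.  28.] |y|min 14.0
-45 41 x [-12.  -7.   4.] y [-23.  26.] |y|min 12.0
-40 41 x [-12.  -8.   4.] y [-24.  27.] |y|min 12.0
-35 35 x [-13.  -9.   2.] y [-23.  28.] |y|min 13.0
-30 10 x [-12.  -9.   3.] y [-20.  24.] |y|min 14.0
top 282
-60 30 x [-10.  -8.  -7.] y [-28.  29.] |y|min 14.0
-55 25 x [-10.  -8.  -3.] y [-26.  28.] |y|min 13.0
-50 31 x [-11.  -8.  -1.] y [-25.  28.] |y|min 12.0
-45 24 x [-10.  -8.  -2.] y [-27.  26.] |y|min 12.0
-40 22 x [-9. -8. -7.] y [-26.  26.] |y|min 12.0
-35 23 x [-9. -8.  4.] y [-25.  27.] |y|min 3.0
-30 48 x [-8.  1.  6.] y [-24.  22.] |y|min 0.0
-25 50 x [-22.  -2.   4.] y [-19.  16.] |y|min 0.0
-20 13 x [-21.  -4.  13.] y [-21.  20.] |y|min 0.0
-15 7 x [-19. -16. -12.] y [-23. -12.] |y|min 12.0
-10 6 x [-23. -22. -20.] y [-14.  -6.] |y|min 6.0
-5 3 x [-25. -24. -24.] y [-6. -1.] |y|min 1.0
```

```bash
cat > tip.py <<'E'
from pl import *
s,p,r=cur(); print((PR.T@(p-N)*1e3).round(1), PR.T@s['force'])
for n in ("scene","top"):
    img,d=eyes.capture(n); c=eyes.camera_params(n); H,Wd=d.shape; u,v=np.meshgrid(np.arange(Wd),np.arange(H)); 
    X=np.stack([(u-c['cx'])/c['fx'],-(v-c['cy'])/c['fy'],-np.ones_like(d)],-1)*d[...,None]@c['T'][:3,:3].T+c['T'][:3,3]
    T=r.inv().apply((X-p).reshape(-1,3)).reshape(X.shape)*1e3
    m=(img.max(2)<60)&(d>0)&(abs(T[...,0])<14)&(abs(abs(T[...,1])-20)<12)&(T[...,2]>-60)&(T[...,2]<10)
    print(n,np.histogram(T[m][:,2],np.arange(-60,11,5))[0])
E
python3 -m crank '[[[0.22,0,-0.17],[0,0,0]],[[0.22,0,-0.17],[0,0,0]],[[0.22,0,-0.17],[0,0,0]],[[0.22,0,-0.17],[0,0,0]],[[0,0,0],[0,0,0]]]' | grep -E "pos|force"
python3 tip.py
```

```text
tool_pos: [0.5816, 0.0581, 0.0421]
force: [-0.5, -0.1, -0.5]
gripper_force: 0.0
[-106.8    2.1   42.1] [-0.38394243 -0.33562697 -0.52277518]
scene [46 42 41 41 38 37 11  0  0  0  0  0  0  0]
top [25 26 31 32 26 23 14  0  0  0  0  0 10 14]
```

```bash
python3 -m crank '[[[0.14,0,0.18],[0,0,0]],[[0.14,0,0.18],[0,0,0]],[[0.14,0,0.18],[0,0,0]],[[0,0,0],[0,0,0]]]' | grep -E "pos|force"
python3 tip.py
python3 - <<'E'
from pl import *
plan(W(-.0105,0,.021),tool(38)*Z(np.pi))
E
```

```text
tool_pos: [0.5822, 0.0572, 0.021]
force: [0.5, -1.1, -0.3]
gripper_force: 0.0
[-105.9    1.5   21. ] [ 0.96543785 -0.74201215 -0.29069933]
scene [41 40 42 37 43 38 14  0  0  0  0  0  0  0]
top [21 30 30 28 24 15 17  0 17 23  0  0  0  0]
t 13.375 press pos mm [-105.8    1.6   21.7] F press [-0.2  0.4 -0.4] w 0.025241083535147084
shift tool units [-2.48 -0.04  1.98] rows 2.5
turn units [-0.03   0.019 -0.014] norm 0.04
```

```bash
python3 -m crank '[[[-0.25,0,0.2],[0,0,0]],[[-0.25,0,0.2],[0,0,0]],[[-0.155,0,0.123],[0,0,0]],[[-0.155,0,0.123],[0,0,0]],[[-0.155,0,0.123],[0,0,0]],[[-0.155,0,0.123],[0,0,0]],[[-0.155,0,0.123],[0,0,0]],[[-0.155,0,0.123],[0,0,0]]]' | grep -E "pos|force"
python3 - <<'E'
from pl import *
plan(W(-.0105,0,.021),tool(38)*Z(np.pi))
E
python3 -m crank '[[[-0.155,-0.01,0.123],[0,0,0]],[[-0.155,-0.01,0.123],[0,0,0]],[[-0.155,0,0.123],[0,0,0]]]' | grep -E "pos|force"
python3 - <<'E'
from pl import *
import cv2
plan(W(-.0105,0,.021),tool(38)*Z(np.pi))
t,_=eyes.capture("scene"); cv2.imwrite("pics/s3.png",cv2.convertScaleAbs(cv2.resize(t[200:320,200:350],None,fx=5,fy=5,interpolation=cv2.INTER_CUBIC),alpha=1.3))
E
```

```text
tool_pos: [0.632, 0.0333, 0.0215]
force: [-0.9, 0.6, 0.6]
gripper_force: 0.7
t 14.375 press pos mm [-50.6   1.5  21.5] F press [-1.   0.1  0.6] w 0.0249654791582588
shift tool units [-1.04 -0.04  0.84] rows 1.0
turn units [-0.028  0.019 -0.014] norm 0.04
tool_pos: [0.6478, 0.0248, 0.0215]
force: [-1.6, 0.4, 1.6]
gripper_force: 0.7
t 14.75 press pos mm [-32.8   0.7  21.5] F press [-1.6 -0.4  1.6] w 0.024977826840005966
shift tool units [-0.57 -0.02  0.47] rows 0.6
turn units [-0.028  0.02  -0.014] norm 0.04
```

View pics/s3.png

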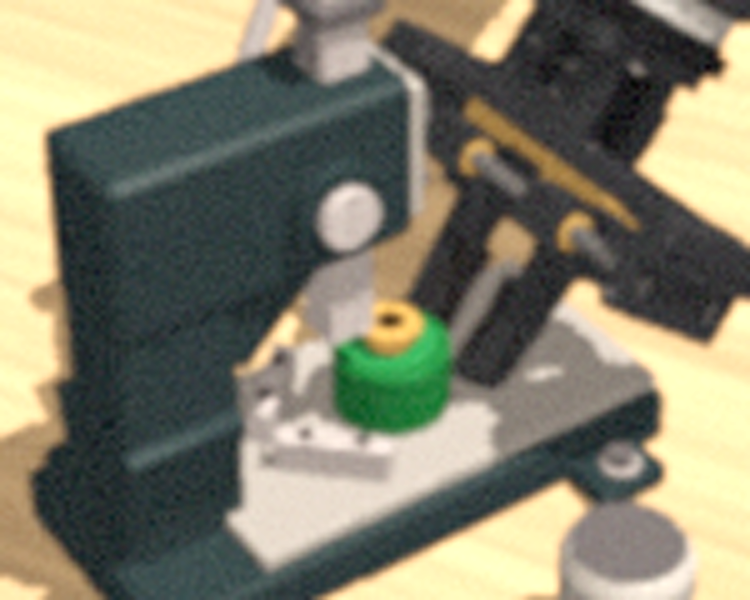

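```bash
python3 -m crank '[[[-0.155,0,0.123],[0,0,0]],[[-0.155,0,0.123],[0,0,0]],[[-0.1,0,0.08],[0,0,0]],[[0,0,0],[0,0,0]]]' | grep -E "pos|force"
python3 - <<'E'
from pl import *
plan(W(-.0105,0,.021),tool(38)*Z(np.pi))
E
python3 -m crank '[[[-0.06,0,0.045],[0,0,0]],[[-0.06,0,0.045],[0,0,0]]]' | grep -E "pos|force"
python3 -m crank '[[[-0.03,0,0.023],[0,0,0]],[[0,0,0],[0,0,0]]]' | grep -E "pos|force"
```

```text
tool_pos: [0.6621, 0.0179, 0.0215]
force: [-0.3, -0.0, 0.7]
gripper_force: 0.1
t 15.3 press pos mm [-16.9   0.7  21.5] F press [-0.2 -0.1  0.7] w 0.02517888055369427
shift tool units [-0.16 -0.02  0.15] rows 0.2
turn units [-0.028  0.024 -0.017] norm 0.04
tool_pos: [0.6656, 0.0164, 0.0214]
force: [-1.8, 1.2, 0.5]
gripper_force: 0.4
tool_pos: [0.6668, 0.0158, 0.0215]
force: [-0.7, -0.3, 0.5]
gripper_force: 0.3
```

```bash
for i in 1 2; do python3 -m crank '[[[-0.03,0,0.023],[0,0,0]],[[0,0,0],[0,0,0]]]' | grep -E "pos|^force"; done; python3 -m crank '[[[-0.04,0,0.03],[0,0,0]],[[0,0,0],[0,0,0]]]' | grep -E "pos|^force"
```

```text
tool_pos: [0.6678, 0.0152, 0.0215]
force: [-0.5, -0.7, 0.2]
tool_pos: [0.6685, 0.0148, 0.0214]
force: [-1.5, 1.0, -0.1]
tool_pos: [0.6692, 0.0141, 0.0212]
force: [-3.6, 1.1, 1.5]
```

Run:
```python
from pl import *
import cv2
plan(W(-.0105,0,.021),tool(38)*Z(np.pi))
c=eyes.camera_params("scene")
t,_=eyes.capture("scene"); hsv=cv2.cvtColor(t,cv2.COLOR_BGR2HSV)
m=cv2.inRange(hsv,(45,120,30),(85,255,255)); m[:230]=0; y,x=np.where(m>0); print("green px",len(x),x.min(),x.max(),y.min(),y.max())
# predicted silhouette for nest offset candidates
a=np.linspace(0,2*np.pi,60)
for dx,dy in ((0,0),(-.003,0),(-.006,0),(0,.002)):
    q=np.array([proj(c,W(dx+.024*np.cos(t_),dy+.024*np.sin(t_),z)) for z in (.032,.062) for t_ in a]); print(dx,dy,q.min(0).round(1),q.max(0).round(1))
```

```text
t 16.55 press pos mm [-8.8  0.4 21.2] F press [-3.7 -0.6  1.5] w 0.02499588209180649
shift tool units [ 0.05 -0.01 -0.03] rows 0.0
turn units [-0.03   0.01  -0.012] norm 0.03
green px 298 212 279 259 295
0 0 [256.3 264.5] [280.8 291.8]
-0.003 0 [257.6 264. ] [282.  291.2]
-0.006 0 [258.9 263.5] [283.2 290.6]
0 0.002 [256.9 265. ] [281.3 292.3]
```

```bash
for i in 1 2; do python3 -m crank '[[[-0.04,0,0.03],[0,0,0]],[[0,0,0],[0,0,0]]]' | grep -E "pos|^force"; done
python3 - <<'E'
from pl import *
import cv2
plan(W(-.0105,0,.021))
t,_=eyes.capture("scene"); cv2.imwrite("pics/s4.png",cv2.convertScaleAbs(cv2.resize(t[225:315,220:330],None,fx=7,fy=6.5,interpolation=cv2.INTER_CUBIC),alpha=1.3))
E
```

```text
tool_pos: [0.6698, 0.0137, 0.0209]
force: [-6.1, 1.6, 3.3]
tool_pos: [0.6701, 0.0136, 0.0206]
force: [-10.2, 2.5, 4.9]
t 17.1 press pos mm [-7.7  0.2 20.6] F press [-10.3  -2.1   4.9] w 0.024901722871542343
shift tool units [ 0.06 -0.01 -0.07] rows 0.1
```

View pics/s4.png

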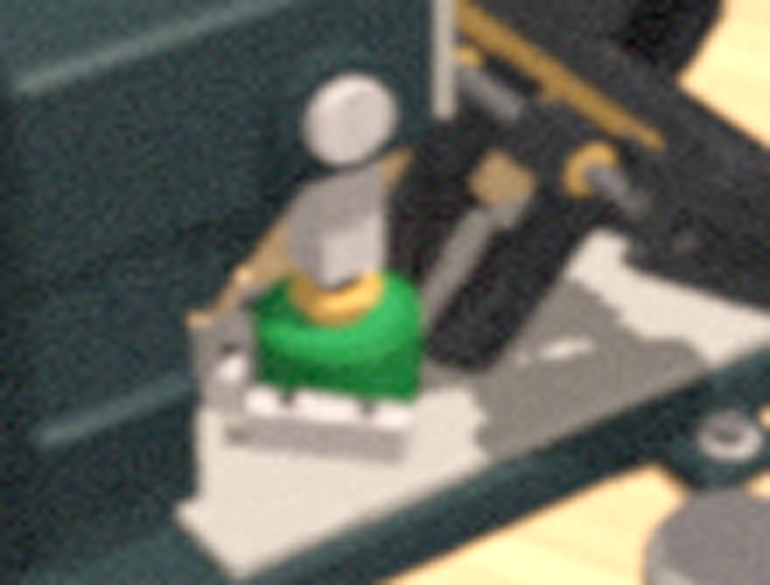

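The spacer (about (340,350) in the crop) sits in the V under the ram, and the reaction is about 10 N. Next I'll plan the lever stroke in this same wrist branch.

Run:
```python
from pl import *
L=fit(D); H=tool(38)*Z(np.pi); s,p,r=cur(); q=s['q']; print(q.round(2))
k=lambda f,c:(lambda K:K+23*np.array([.79,0,.62])+(c+28)*np.array([.62,0,-.79]))(np.array([18-170*np.cos(np.radians(f)),-47,160+170*np.sin(np.radians(f))]))/1e3
n=np.array([.79,0,.62])*.018; tz=np.array([.62,0,-.79])*.1
P0=k(65,14); way=[np.array([-.14,0,.021]),np.array([-.16,0,.30]),P0+n-tz,P0+n,P0]+[k(f,c) for f,c in zip(np.linspace(65,7,9)[1:],np.linspace(14,3,9)[1:])]
cur_=PR.T@(p-N)
for w in way:
    S,e=sim(q,[(W(*(cur_+(w-cur_)*i/10)),H) for i in range(1,11)],L); q=S[-1]
    d=H.inv().apply(PR@(w-cur_))/.03; print((w*1e3).round(0),"units",d.round(2),q.round(2),round(e,4)); cur_=w
```

```text
fit [ 0.347  0.562  0.344  0.353  0.001 -0.    -0.018  0.    -0.014 -0.001
 -0.014 -0.    -0.   ] 0.0001
[-0.4   1.03  0.13  2.11  2.46  0.58 -1.7 ]
[-140.    0.   21.] units [ 3.47 -0.01 -2.72] [-0.55  1.05  0.    2.39  2.38  0.85 -1.9 ] 0.0
[-160.    0.  300.] units [-5.2  -0.   -7.74] [-1.25  0.58  1.08  2.27 -0.47  0.09  1.21] 0.0
[-57. -47. 385.] units [-4.45 -1.57 -0.14] [-1.04  0.47  1.13  2.03 -0.35  0.31  1.34] 0.0
[  5. -47. 306.] units [-0.01 -0.    3.35] [-0.7   0.57  0.78  2.02 -0.43  0.11  1.41] 0.0
[-10. -47. 295.] units [0.6 0.  0. ] [-0.72  0.57  0.76  2.07 -0.44  0.06  1.4 ] 0.0
[-29. -47. 286.] units [ 0.71  0.   -0.16] [-0.75  0.57  0.76  2.13 -0.45  0.04  1.39] 0.0233
[-48. -47. 274.] units [ 0.72  0.   -0.07] [-0.77  0.57  0.74  2.18 -0.49  0.04  1.4 ] 0.0777
[-64. -47. 261.] units [0.71 0.   0.02] [-0.78  0.57  0.71  2.23 -0.57  0.04  1.45] 0.139
[-79. -47. 245.] units [0.7  0.   0.11] [-0.76  0.57  0.63  2.28 -0.71  0.04  1.57] 0.2129
[-91. -47. 228.] units [0.68 0.   0.19] [-0.68  0.53  0.45  2.32 -1.    0.04  1.84] 0.3368
[-101.  -47.  210.] units [0.64 0.   0.28] [-0.65  0.53  0.36  2.36 -1.    0.04  1.81] 0.4115
[-109.  -47.  191.] units [0.59 0.   0.36] [-0.61  0.54  0.27  2.39 -1.    0.04  1.78] 0.481
[-113.  -47.  170.] units [0.54 0.   0.43] [-0.57  0.55  0.19  2.41 -1.    0.04  1.76] 0.5443
```

Run:
```python
from pl import *
L=fit(D); s,p,r=cur(); q=s['q']
def k(f,T,b=0):
    t=np.radians(T); K=np.array([18-170*np.cos(np.radians(f)),-47,160+170*np.sin(np.radians(f))]); n=np.array([np.sin(t),0,-np.cos(t)]); return (K-14*n+28*n-b*n)/1e3
for T in (-30,-15,0):
  for h in (0,np.pi):
    H=tool(T)*Z(h); g=ik(W(*k(65,T,60)),H,L,np.array([0,.5,0,1.4,0,1.2,-1.2]),1e-4); pp,_=fk(g,L); 
    S,e=sim(g,[(W(*k(65,T,b)),H) for b in np.linspace(60,0,8)]+[(W(*k(f,T)),H) for f in np.linspace(65,6,20)],L)
    print(T,round(h),g.round(2),np.linalg.norm(pp-W(*k(65,T,60))).round(4),"end",S[-1].round(2),e.round(4),"min j6",S[:,5].min().round(2))
```

```text
fit [ 0.347  0.562  0.344  0.353  0.001 -0.    -0.018  0.    -0.014 -0.001
 -0.014 -0.    -0.   ] 0.0001
-30 0 [ 0.03  0.93  0.11  0.73 -0.27  1.98 -1.95] 0.0 end [-0.04  0.87  0.07  1.49 -0.28  1.28 -1.86] 0.0 min j6 1.28
-30 3 [ 0.22  0.95 -0.56  0.71  0.14  2.    0.92] 0.0 end [ 0.28  0.92 -0.59  1.47  0.16  1.29  0.84] 0.0 min j6 1.29
-15 0 [-0.06  0.71  0.17  1.09 -0.2   1.59 -1.92] 0.0 end [-0.14  0.73  0.12  1.71 -0.25  0.95 -1.89] 0.0 min j6 0.95
-15 3 [ 0.26  0.75 -0.61  1.07  0.23  1.63  0.86] 0.0 end [ 0.26  0.79 -0.6   1.69  0.3   1.    0.7 ] 0.0 min j6 1.0
0 0 [-0.18  0.54  0.22  1.41 -0.12  1.21 -1.97] 0.0 end [-0.25  0.63  0.16  1.94 -0.17  0.58 -2.  ] 0.0 min j6 0.58
0 3 [ 0.27  0.58 -0.61  1.38  0.33  1.29  0.76] 0.0 end [ 0.17  0.66 -0.52  1.92  0.5   0.69  0.47] 0.0 min j6 0.69
```

```bash
cat > lev.py <<'E'
from pl import *
T=-25
def k(f,b=0):
    t=np.radians(T); K=np.array([18-170*np.cos(np.radians(f)),-47,160+170*np.sin(np.radians(f))]); n=np.array([np.sin(t),0,-np.cos(t)]); return (K-14*n+28*n-b*n)/1e3
HL=tool(T)
E
python3 -m crank '[[[0.2,0,-0.16],[0,0,0]],[[0.6,0,-0.47],[0,0,0]],[[0.79,0,-0.62],[0,0,0]],[[0.79,0,-0.62],[0,0,0]],[[0.79,0,-0.62],[0,0,0]],[[0.4,0,-0.6],[0,0,0]],[[-0.1,0,-0.9],[0,0,0]],[[-0.3,0,-0.9],[0,0,0]]]' | grep -E "pos|^force"
python3 - <<'E'
from lev import *
import cv2
L=fit(D); s,p,r=cur(); q=s['q']; print(q.round(2),(PR.T@(p-N)*1e3).round(0))
img,_=eyes.capture("scene"); cv2.imwrite("pics/s5.png",img)
ql=ik(W(*(k(65,60))),HL,L,np.array([0,.8,.1,.9,-.2,1.8,-1.9]),1e-4); print("ql",ql.round(2))
for vias in ([D[4][0],D[3][0]],[D[4][0]],[D[3][0]]):
    Q=[q]
    for a in [np.array(v) for v in vias]+[ql]:
        b=Q[-1]; m=max(1,int(np.ceil(max(np.linalg.norm(fk(a,L)[0]-fk(b,L)[0])/.026,(fk(b,L)[1].inv()*fk(a,L)[1]).magnitude()/np.radians(8)))))
        Q+= [b+(a-b)*i/m for i in range(1,m+1)]
    S,e=sim(q,[fk(x,L) for x in Q[1:]],L); print(len(Q)-1,"end",S[-1].round(2),e.round(3),"minj6",S[:,5].min(),"maxv",(abs(np.diff(S,axis=0)).max(0)*8).round(2)); clear(Q[::3],L)
E
```

```text
tool_pos: [0.5247, 0.0859, 0.0787]
force: [1.1, -0.0, 0.2]
fit [ 0.347  0.562  0.344  0.353  0.001 -0.    -0.018  0.    -0.014 -0.001
 -0.014 -0.    -0.   ] 0.0001
[-0.64  0.91  0.03  2.44  2.28  0.77 -1.86] [-170.    3.   79.]
ql [ 0.01  0.85  0.1   0.86 -0.23  1.85 -1.94]
38 end [-0.11  0.88  0.47  0.87 -0.45  1.88 -1.78] 0.0 minj6 0.3758404772296634 maxv [0.33 0.29 0.43 0.68 1.   0.66 0.55]
clear [np.float64(0.21), np.float64(0.15), np.float64(0.095), np.float64(0.09), np.float64(0.119), np.float64(0.174), np.float64(0.241), np.float64(0.286), np.float64(0.277), np.float64(0.186), np.float64(0.101), np.float64(0.051), np.float64(0.045)]
36 end [-0.09  0.88  0.43  0.87 -0.43  1.88 -1.79] 0.0 minj6 0.3758404772296634 maxv [0.33 0.2  0.43 0.65 0.76 0.77 0.55]
clear [np.float64(0.21), np.float64(0.15), np.float64(0.095), np.float64(0.09), np.float64(0.119), np.float64(0.174), np.float64(0.241), np.float64(0.257), np.float64(0.186), np.float64(0.129), np.float64(0.085), np.float64(0.063), np.float64(0.046)]
31 end [-0.1   0.88  0.45  0.87 -0.44  1.88 -1.79] 0.0 minj6 0.5999883151050855 maxv [0.39 0.27 0.56 0.68 1.17 0.64 0.68]
clear [np.float64(0.21), np.float64(0.115), np.float64(0.047), np.float64(0.104), np.float64(0.183), np.float64(0.252), np.float64(0.247), np.float64(0.157), np.float64(0.074), np.float64(0.064), np.float64(0.038)]
```

Run:
```python
from lev import *
L=fit(D); s,p,r=cur(); q=s['q']
ql=ik(W(*(k(65,110))),HL,L,np.array([0,.8,.1,.9,-.2,1.8,-1.9]),1e-4); print("ql",ql.round(2),fk(ql,L)[0]-W(*(k(65,110))))
Q=[q]
for v,m in ((D[4][0],17),(D[3][0],6),(ql,17)):
    b=Q[-1];a=np.array(v); Q+=[b+(a-b)*i/m for i in range(1,m+1)]
rows(Q,L); clear(Q[::2],L); S,e=sim(q,[fk(x,L) for x in Q[1:]],L); print(S[-1].round(2),S[:,5].min(),(abs(np.diff(S,axis=0)).max(0)*8).round(2))
```

```text
fit [ 0.347  0.562  0.344  0.353  0.001 -0.    -0.018  0.    -0.014 -0.001
 -0.014 -0.    -0.   ] 0.0001
ql [ 0.03  0.9   0.1   0.61 -0.25  2.04 -1.97] [-0.  0. -0.]
[-0.86, -1.15, 0.15] [0.45, -0.17, 0.3] [0.53  0.045 0.094]
[-0.81, -1.12, 0.17] [0.44, -0.15, 0.31] [0.532 0.005 0.106]
[-0.77, -1.09, 0.19] [0.43, -0.12, 0.33] [ 0.53  -0.034  0.119]
[-0.73, -1.04, 0.21] [0.42, -0.1, 0.34] [ 0.525 -0.07   0.132]
[-0.69, -0.99, 0.23] [0.4, -0.07, 0.36] [ 0.517 -0.104  0.144]
[-0.66, -0.94, 0.24] [0.39, -0.05, 0.37] [ 0.507 -0.136  0.155]
[-0.63, -0.88, 0.25] [0.37, -0.03, 0.38] [ 0.495 -0.165  0.166]
[-0.6, -0.82, 0.25] [0.35, -0.01, 0.39] [ 0.482 -0.191  0.176]
[-0.58, -0.76, 0.26] [0.33, 0.01, 0.4] [ 0.467 -0.216  0.185]
[-0.56, -0.69, 0.26] [0.31, 0.02, 0.41] [ 0.453 -0.238  0.194]
[-0.55, -0.62, 0.26] [0.29, 0.04, 0.42] [ 0.438 -0.258  0.202]
[-0.54, -0.55, 0.25] [0.26, 0.05, 0.43] [ 0.424 -0.276  0.209]
[-0.53, -0.47, 0.25] [0.24, 0.06, 0.44] [ 0.41  -0.293  0.215]
[-0.53, -0.4, 0.24] [0.21, 0.06, 0.45] [ 0.397 -0.308  0.222]
[-0.53, -0.32, 0.23] [0.19, 0.07, 0.45] [ 0.385 -0.322  
[... 1392 characters left out ...]

[-0.04, -0.47, -0.45] [0.24, -0.15, 0.14] [ 0.634 -0.047  0.375]
[-0.11, -0.41, -0.44] [0.23, -0.16, 0.12] [ 0.64  -0.036  0.388]
[-0.17, -0.33, -0.43] [0.21, -0.16, 0.09] [ 0.645 -0.027  0.401]
clear [np.float64(0.21), np.float64(0.157), np.float64(0.118), np.float64(0.093), np.float64(0.091), np.float64(0.109), np.float64(0.143), np.float64(0.188), np.float64(0.238), np.float64(0.275), np.float64(0.285), np.float64(0.281), np.float64(0.249), np.float64(0.193), np.float64(0.142), np.float64(0.094), np.float64(0.067), np.float64(0.083), np.float64(0.076), np.float64(0.076), np.float64(0.096)]
[-0.05  0.93  0.47  0.62 -0.48  2.07 -1.84] 0.3735384830669594 [0.37 0.25 0.48 0.68 0.85 0.62 0.61]
```

```bash
python3 -m crank '[[[-0.75,-0.98,0.15],[0.38,-0.15,0.25]],[[-0.75,-0.98,0.15],[0.4,-0.15,0.28]],[[-0.74,-0.98,0.18],[0.4,-0.12,0.31]],[[-0.72,-0.98,0.2],[0.4,-0.1,0.33]],[[-0.7,-0.98,0.22],[0.4,-0.08,0.35]],[[-0.67,-0.95,0.24],[0.4,-0.06,0.36]],[[-0.64,-0.9,0.25],[0.38,-0.04,0.38]],[[-0.61,-0.85,0.25],[0.36,-0.02,0.39]]]' -1 5 | grep -E "pos|^force"
python3 -m crank '[[[-0.59,-0.8,0.26],[0.35,0.01,0.4]],[[-0.57,-0.72,0.26],[0.32,0.02,0.41]],[[-0.56,-0.65,0.26],[0.3,0.03,0.42]],[[-0.54,-0.57,0.25],[0.27,0.05,0.43]],[[-0.53,-0.5,0.25],[0.25,0.06,0.44]],[[-0.53,-0.42,0.24],[0.22,0.06,0.45]],[[-0.53,-0.34,0.23],[0.2,0.07,0.45]],[[-0.53,-0.26,0.21],[0.17,0.07,0.46]]]' | grep -E "pos|^force"
python3 - <<'E'
from lev import *
L=fit(D); s,p,r=cur(); q=s['q']; print(q.round(2),s['time_s'])
ql=ik(W(*(k(65,85))),HL,L,np.array([0,.8,.1,.9,-.2,1.8,-1.9]),1e-4)
Q=[q]
for v,m in ((D[3][0],8),(ql,17)):
    b=Q[-1];a=np.array(v); Q+=[b+(a-b)*i/m for i in range(1,m+1)]
rows(Q,L); clear(Q[::2],L); S,e=sim(q,[fk(x,L) for x in Q[1:]],L); print(S[-1].round(2),S[:,5].min())
E
```

```text
tool_pos: [0.4903, -0.1809, 0.1703]
force: [0.6, -0.4, 0.8]
tool_pos: [0.3801, -0.33, 0.2298]
force: [-0.1, -0.2, -0.4]
fit [ 0.347  0.562  0.344  0.353  0.001 -0.    -0.018  0.    -0.014 -0.001
 -0.014 -0.    -0.   ] 0.0001
[-0.29  0.71  0.65  2.26  1.06  0.43 -1.12] 20.2
[-0.18, 0.03, -0.29] [0.09, -0.0, 0.51] [ 0.38  -0.328  0.24 ]
[-0.12, -0.03, -0.31] [0.12, 0.02, 0.5] [ 0.379 -0.323  0.249]
[-0.05, -0.1, -0.33] [0.16, 0.05, 0.48] [ 0.377 -0.316  0.256]
[0.01, -0.17, -0.36] [0.19, 0.08, 0.47] [ 0.375 -0.307  0.263]
[0.07, -0.24, -0.38] [0.22, 0.1, 0.44] [ 0.372 -0.295  0.268]
[0.12, -0.32, -0.41] [0.25, 0.13, 0.42] [ 0.37  -0.28   0.273]
[0.16, -0.4, -0.43] [0.28, 0.15, 0.39] [ 0.368 -0.262  0.277]
[0.2, -0.48, -0.46] [0.31, 0.17, 0.36] [ 0.366 -0.241  0.281]
[0.6, 0.32, -0.35] [0.1, -0.03, 0.46] [ 0.388 -0.237  0.285]
[0.64, 0.19, -0.37] [0.13, -0.02, 0.44] [ 0.41  -0.23   0.288]
[0.65, 0.07, -0.39] [0.15, -0.02, 0.43] [ 0.431 -0.221  0.291]
[0.65, -0.04, -0.4] [0.17, -0.02, 0.41] [ 0.451 -0.211  0.293]
[0.64, -0.15, -0.42] [0.19, -0.02, 0.39] [ 0.471 -0.199  0.296]
[0.6, -0.25
[... 365 characters left out ...]
2 ]
[0.22, -0.57, -0.43] [0.26, -0.1, 0.23] [ 0.587 -0.091  0.327]
[0.14, -0.56, -0.43] [0.26, -0.12, 0.2] [ 0.6   -0.075  0.335]
[0.07, -0.55, -0.42] [0.26, -0.13, 0.18] [ 0.611 -0.06   0.344]
[0.0, -0.52, -0.42] [0.25, -0.14, 0.15] [ 0.62  -0.046  0.355]
[-0.06, -0.47, -0.41] [0.24, -0.15, 0.13] [ 0.629 -0.033  0.366]
[-0.12, -0.42, -0.41] [0.23, -0.16, 0.11] [ 0.635 -0.022  0.378]
clear [np.float64(0.226), np.float64(0.25), np.float64(0.271), np.float64(0.276), np.float64(0.277), np.float64(0.224), np.float64(0.173), np.float64(0.125), np.float64(0.08), np.float64(0.058), np.float64(0.08), np.float64(0.059), np.float64(0.061)]
[-0.08  0.9   0.48  0.76 -0.47  1.97 -1.8 ] 0.4783088961633434
```

```bash
python3 -m crank '[[[-0.18,0,-0.29],[0.09,0,0.51]],[[-0.12,-0.03,-0.31],[0.12,0.02,0.5]],[[-0.05,-0.1,-0.33],[0.16,0.05,0.48]],[[0,-0.17,-0.36],[0.19,0.08,0.47]],[[0.07,-0.24,-0.38],[0.22,0.1,0.44]],[[0.12,-0.32,-0.41],[0.25,0.13,0.42]],[[0.16,-0.4,-0.43],[0.28,0.15,0.39]],[[0.2,-0.48,-0.46],[0.31,0.17,0.36]]]' | grep -E "pos|^force"
python3 -m crank '[[[0.6,0.32,-0.6],[0.1,-0.03,0.46]],[[0.64,0.19,-0.6],[0.13,-0.02,0.44]],[[0.65,0.07,-0.6],[0.15,-0.02,0.43]],[[0.65,-0.04,-0.6],[0.17,-0.02,0.41]],[[0.64,-0.15,-0.5],[0.19,-0.02,0.39]],[[0.6,-0.25,-0.42],[0.21,-0.02,0.37]],[[0.56,-0.34,-0.43],[0.23,-0.03,0.34]],[[0.5,-0.42,-0.43],[0.24,-0.04,0.32]]]' | grep -E "pos|^force"
python3 - <<'E'
from lev import *
L=fit(D); s,p,r=cur(); q=s['q']; print(q.round(2),s['time_s'],s['gripper_width'])
ql=ik(W(*(k(65,95))),HL,L,np.array([0,.8,.1,.9,-.2,1.8,-1.9]),1e-4)
Q=[q+(ql-q)*i/10 for i in range(11)]
rows(Q,L); clear(Q[::2],L); S,e=sim(q,[fk(x,L) for x in Q[1:]],L); print(S[-1].round(2),S[:,5].min())
E
```

```text
tool_pos: [0.365, -0.2398, 0.281]
force: [-0.0, 0.6, 0.0]
tool_pos: [0.5324, -0.1411, 0.3298]
force: [0.1, -1.0, -0.4]
fit [ 0.347  0.562  0.344  0.353  0.001 -0.    -0.018  0.    -0.014 -0.001
 -0.014 -0.    -0.   ] 0.0001
[-0.26  0.69  0.54  1.4  -0.02  1.41 -1.39] 22.2 0.0003898966140582263
[0.45, -0.46, -0.33] [0.21, -0.04, 0.23] [ 0.548 -0.126  0.331]
[0.39, -0.48, -0.32] [0.22, -0.06, 0.22] [ 0.563 -0.112  0.333]
[0.32, -0.49, -0.32] [0.23, -0.07, 0.21] [ 0.577 -0.098  0.336]
[0.26, -0.49, -0.32] [0.23, -0.08, 0.2] [ 0.589 -0.084  0.34 ]
[0.19, -0.47, -0.32] [0.23, -0.1, 0.19] [ 0.601 -0.071  0.345]
[0.13, -0.45, -0.33] [0.23, -0.11, 0.18] [ 0.611 -0.058  0.351]
[0.07, -0.41, -0.34] [0.23, -0.12, 0.17] [ 0.62  -0.047  0.358]
[0.02, -0.36, -0.34] [0.23, -0.13, 0.16] [ 0.627 -0.038  0.367]
[-0.03, -0.31, -0.35] [0.23, -0.14, 0.15] [ 0.634 -0.03   0.377]
[-0.08, -0.24, -0.37] [0.22, -0.15, 0.14] [ 0.639 -0.024  0.387]
clear [np.float64(0.087), np.float64(0.075), np.float64(0.081), np.float64(0.062), np.float64(0.063), np.float64(0.081)]
[-0.08  0.91  0.49  0.71 -0.48  2.01 -1.81] 1.4640304197094993
```

```bash
python3 -m crank '[[[0.35,-0.4,-0.9],[0.21,-0.04,0.23]],[[0.39,-0.48,-0.6],[0.22,-0.06,0.22]],[[0.32,-0.49,-0.32],[0.23,-0.07,0.21]],[[0.26,-0.49,-0.32],[0.23,-0.08,0.2]],[[0.19,-0.47,-0.32],[0.23,-0.1,0.19]],[[0.13,-0.45,-0.25],[0.23,-0.11,0.18]],[[0.07,-0.41,-0.2],[0.23,-0.12,0.17]],[[0.02,-0.36,-0.2],[0.23,-0.13,0.16]]]' | grep -E "pos|^force"
python3 - <<'E'
from lev import *
s,p,r=cur(); print(s['q'].round(2)); plan(W(*k(65,60)),HL)
E
```

```text
tool_pos: [0.629, -0.0332, 0.381]
force: [0.4, -0.1, -0.6]
[-0.13  0.87  0.51  0.81 -0.39  1.93 -1.73]
t 23.2 press pos mm [-24.5 -59.8 381. ] F press [ 0.4  0.1 -0.6] w 0.0004814023187871245
shift tool units [ 0.04 -0.49  0.87] rows 0.9
turn units [ 0.462 -0.286  0.267] norm 0.61
```

Now finish the alignment and re-measure the knob (and the true tip) from the images.

```bash
python3 -m crank '[[[0,-0.2,0],[0.23,-0.14,0.13]],[[0,-0.25,0],[0.23,-0.14,0.13]],[[0,0,0],[0,0,0]]]' | grep -E "pos|^force"
python3 - <<'E'
from lev import *
import cv2
plan(W(*k(65,30)),HL)
s,p,r=cur(); c=eyes.camera_params("scene"); t,d=eyes.capture("scene")
# tip estimate from depth, tool frame
H,Wd=d.shape; u,v=np.meshgrid(np.arange(Wd),np.arange(H)); X=np.stack([(u-c['cx'])/c['fx'],-(v-c['cy'])/c['fy'],-np.ones_like(d)],-1)*d[...,None]@c['T'][:3,:3].T+c['T'][:3,3]
T=r.inv().apply((X-p).reshape(-1,3)).reshape(X.shape)*1e3; m=(t.max(2)<60)&(d>0)&(abs(T[...,0])<14)&(abs(T[...,1])<25)&(T[...,2]>-60)&(T[...,2]<10); print(np.histogram(T[m][:,2],np.arange(-60,11,5))[0])
K=proj(c,W(-.0538,-.047,.314)); tp=proj(c,p+r.apply([0,0,-.028])); print("knob pred",K,"tip pred",tp)
cv2.imwrite("pics/s6.png",cv2.convertScaleAbs(cv2.resize(t[60:210,200:350],None,fx=4,fy=4,interpolation=cv2.INTER_CUBIC),alpha=1.3))
E
```

```text
tool_pos: [0.634, -0.022, 0.3799]
force: [0.0, 0.7, 0.5]
t 23.575 press pos mm [-24.9 -47.5 379.9] F press [-0.3  0.6  0.5] w 0.00040151149559024306
shift tool units [ 0.05 -0.02  1.86] rows 1.9
turn units [ 0.009 -0.011  0.008] norm 0.02
[19 26 44 44 40 36  2  0  0  0  0  0  0  0]
knob pred [275.92912164 138.86298573] tip pred [255.10328044  93.48992455]
```

View pics/s6.png

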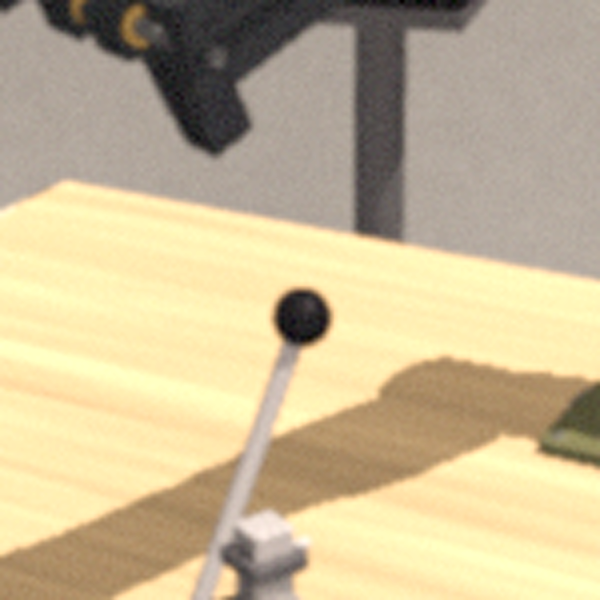

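```bash
python3 -m crank '[[[0,0,0.9],[0,0,0]],[[0.05,0,0.9],[0,0,0]],[[0,0,0.6],[0,0,0]],[[0,0,0.2],[0,0,0]],[[0,0,0],[0,0,0]]]' | grep -E "pos|^force"
python3 - <<'E'
from lev import *
plan(W(*k(65,0)),HL)
F=np.linspace(65,9,15)
for a,b in zip(F[:-1],F[1:]): print(round(b),(HL.inv().apply(PR@(k(b)-k(a)))/.03).round(2), (k(b)*1e3).round(0))
E
```

```text
tool_pos: [0.606, -0.0072, 0.3094]
force: [-0.4, -0.2, 1.3]
t 24.25 press pos mm [-56.5 -46.2 309.4] F press [-0.3 -0.4  1.3] w 0.00048812994802082917
shift tool units [0.02 0.03 0.29] rows 0.3
turn units [ 0.006 -0.021  0.022] norm 0.03
61 [-0.24  0.    0.31] [-70. -47. 296.]
57 [-0.22  0.    0.33] [-81. -47. 290.]
53 [-0.2   0.    0.34] [-90. -47. 283.]
49 [-0.17 -0.    0.36] [-99. -47. 276.]
45 [-0.15  0.    0.37] [-108.  -47.  268.]
41 [-0.12 -0.    0.38] [-116.  -47.  259.]
37 [-0.1   0.    0.38] [-124.  -47.  250.]
33 [-0.07  0.    0.39] [-130.  -47.  240.]
29 [-0.04  0.    0.39] [-137.  -47.  230.]
25 [-0.01  0.    0.4 ] [-142.  -47.  219.]
21 [ 0.01 -0.    0.4 ] [-147.  -47.  208.]
17 [0.04 0.   0.39] [-150.  -47.  197.]
13 [0.07 0.   0.39] [-154.  -47.  186.]
9 [0.1  0.   0.38] [-156.  -47.  174.]
```

```bash
python3 -m crank '[[[0,0,0.28],[0,0,0]],[[-0.24,0,0.31],[0,0,0]],[[-0.22,0,0.33],[0,0,0]],[[-0.2,0,0.34],[0,0,0]],[[-0.17,0,0.36],[0,0,0]],[[0,0,0],[0,0,0]]]' | grep -E "pos|^force"
python3 - <<'E'
from lev import *
import cv2
plan(W(*k(49,0)),HL); s,p,r=cur(); c=eyes.camera_params("scene"); t,_=eyes.capture("scene"); 
print("knob pred@49",proj(c,W(.018-.170*np.cos(np.radians(49)),-.047,.160+.17*np.sin(np.radians(49)))))
cv2.imwrite("pics/s7.png",cv2.convertScaleAbs(cv2.resize(t[60:210,200:350],None,fx=4,fy=4,interpolation=cv2.INTER_CUBIC),alpha=1.3))
E
```

```text
tool_pos: [0.5667, 0.0115, 0.276]
force: [-0.8, -0.5, 4.3]
t 25.0 press pos mm [-100.1  -46.4  276. ] F press [-0.5 -0.8  4.3] w 0.0005109845778952914
shift tool units [0.02 0.02 0.  ] rows 0.0
turn units [ 0.002 -0.016  0.021] norm 0.03
knob pred@49 [293.47268907 146.78049522]
```

```bash
cat > ram.py <<'E'
from lev import *
plan(W(*k(9,0)),HL); c=eyes.camera_params("top")
def z(d):
    a=[]
    for u in range(299,307):
        for v in range(198,205):
            r_,o=ray(c,u,v); a.append((o+r_*d[v,u])[2]); 
    return np.median(a)*1e3
z0=z(np.load("pics/top0.npy")); z1=z(eyes.capture("top")[1]); print("ram drop mm",z0-z1,"lever rad",(z0-z1)/16)
E
python3 ram.py
python3 -m crank '[[[-0.15,0,0.37],[0,0,0]],[[-0.12,0,0.38],[0,0,0]],[[-0.1,0,0.38],[0,0,0]],[[-0.07,0,0.39],[0,0,0]],[[-0.04,0,0.39],[0,0,0]],[[-0.01,0,0.4],[0,0,0]],[[0,0,0],[0,0,0]]]' | grep -E "pos|^force"; python3 ram.py
```

```text
t 25.05 press pos mm [-99.5 -46.4 276.1] F press [-0.7 -0.6  3. ] w 0.00048168623630796814
shift tool units [-0.28  0.02  3.88] rows 3.9
turn units [ 0.001 -0.021  0.02 ] norm 0.03
ram drop mm -143.0600386061404 lever rad -8.941252412883776
tool_pos: [0.5288, 0.0296, 0.2184]
force: [-0.0, -0.5, 3.7]
t 25.975 press pos mm [-142.1  -46.5  218.4] F press [ 0.2 -0.5  3.7] w 0.00032592097773628456
shift tool units [0.21 0.02 1.54] rows 1.5
turn units [ 0.004 -0.016  0.018] norm 0.02
ram drop mm 11.498528505989754 lever rad 0.7186580316243596
```

```bash
python3 -m crank '[[[0.01,0,0.4],[0,0,0]],[[0.04,0,0.39],[0,0,0]],[[0.07,0,0.39],[0,0,0]],[[0.05,0,0.25],[0,0,0]],[[0,0,0],[0,0,0]]]' | grep -E "pos|^force"; python3 ram.py
python3 -m crank '[[[0.03,0,0.12],[0,0,0]],[[0,0,0],[0,0,0]]]' | grep -E "pos|^force"
python3 -m crank '[[[0.01,0,0.06],[0,0,0]],[[0,0,0],[0,0,0]]]' | grep -E "pos|^force"; python3 ram.py
```

```text
tool_pos: [0.5171, 0.0353, 0.1797]
force: [-1.6, 0.9, 16.8]
t 26.65 press pos mm [-155.1  -46.4  179.7] F press [-1.9  0.1 16.8] w 0.0006760444573058266
shift tool units [0.06 0.02 0.19] rows 0.2
turn units [-0.005 -0.017  0.021] norm 0.03
ram drop mm 13.765261456502401 lever rad 0.8603288410314001
tool_pos: [0.5165, 0.0356, 0.1771]
force: [-2.5, 0.6, 21.1]
tool_pos: [0.5164, 0.0357, 0.1764]
force: [-2.5, 0.8, 28.3]
t 27.2 press pos mm [-155.9  -46.4  176.4] F press [-2.6 -0.4 28.3] w 0.00048329144690798
shift tool units [0.04 0.02 0.08] rows 0.1
turn units [-0.013 -0.02   0.023] norm 0.03
ram drop mm 13.445794060080374 lever rad 0.8403621287550234
```

```bash
python3 -m crank '[[[-0.06,0,-0.35],[0,0,0]],[[-0.06,0,-0.4],[0,0,0]],[[-0.04,0,-0.4],[0,0,0]],[[-0.02,0,-0.4],[0,0,0]],[[0.01,0,-0.4],[0,0,0]],[[0.04,0,-0.39],[0,0,0]],[[0.07,0,-0.39],[0,0,0]],[[0.1,0,-0.38],[0,0,0]]]' | grep -E "pos|^force"
python3 -m crank '[[[0.12,0,-0.38],[0,0,0]],[[0.15,0,-0.37],[0,0,0]],[[0.17,0,-0.36],[0,0,0]],[[0.2,0,-0.34],[0,0,0]],[[0.22,0,-0.33],[0,0,0]],[[0.24,0,-0.31],[0,0,0]],[[0.1,0,-0.5],[0,0,0]],[[0,0,-0.9],[0,0,0]]]' | grep -E "pos|^force"
python3 -m crank '[[[0,0,-0.9],[0,0,0]],[[0,0,-0.7],[0,0,0]],[[0,0,0],[0,0,0]]]' | grep -E "pos|^force"; python3 ram.py
python3 - <<'E'
from lev import *
import cv2
c=eyes.camera_params("scene"); t,d=eyes.capture("scene")
K=proj(c,W(-.0538,-.047,.314)); g=(t[120:170,255:310].max(2)<45).astype(np.uint8); n,l,st,ce=cv2.connectedComponentsWithStats(g); print("knob pred",K.round(1),[(a.tolist(),(b+[255,120]).round(1)) for a,b in zip(st[1:,4],ce[1:]) if a>40])
hsv=cv2.cvtColor(t,cv2.COLOR_BGR2HSV); R0=slice(250,300),slice(245,290)
for nm,lo_,hi_ in (("green",(45,120,30),(85,255,255)),("brass",(12,130,90),(28,255,255))):
    m=cv2.inRange(hsv[R0],lo_,hi_); y,x=np.where(m>0); 
    if len(x):
        k_=d[R0][m>0]; P=np.array([ (lambda o:o[1]+o[0]*dd)(ray(c,a+245,b+250)) for a,b,dd in zip(x,y,k_)]); Q=(P-N)@PR*1e3; print(nm,len(x),"px",x.min()+245,x.max()+245,y.min()+250,y.max()+250,"z pct",np.percentile(Q[:,2],[5,50,90,97]).round(1),"xy med",np.median(Q,0).round(1))
    if nm=="brass":print(np.c_[x+245,y+250][:40].tolist())
E
```

```text
tool_pos: [0.5524, 0.0182, 0.2569]
force: [0.7, -0.6, 0.9]
tool_pos: [0.6205, -0.0142, 0.3359]
force: [0.3, 0.2, 0.4]
tool_pos: [0.6398, -0.0239, 0.3803]
force: [-0.1, -0.9, -0.8]
t 29.625 press pos mm [-18.9 -46.7 380.3] F press [ 0.3 -0.8 -0.8] w 0.0003515568156826926
shift tool units [-1.27  0.    8.16] rows 8.2
turn units [ 0.002 -0.027  0.018] norm 0.03
ram drop mm -0.061368591904766845 lever rad -0.003835536994047928
knob pred [275.9 138.9] [(102, array([274.8, 139.3]))]
green 252 px 257 278 268 285 z pct [46.5 60.1 62.5 63.2] xy med [10.1 14.1 60.1]
brass 64 px 262 273 268 275 z pct [63.  64.9 66.  66.9] xy med [ 4.2  2.5 64.9]
[[270, 268], [271, 268], [272, 268], [263, 269], [264, 269], [269, 269], [270, 269], [271, 269], [272, 269], [262, 270], [263, 270], [264, 270], [269, 270], [270, 270], [271, 270], [272, 270], [273, 270], [262, 271], [263, 271], [264, 271], [265, 271], [269, 271], [270, 271], [271, 271], [272, 271], [273, 271], [262, 272], [263, 272], [264, 272], [265, 272], [266, 272], [267, 272], [268, 272], [269, 272], [270, 272], [271, 272], [272, 272], [273, 272], [262, 273], [263, 273]]
```

Run:
```python
from lev import *
import cv2
c=eyes.camera_params("scene"); a=np.linspace(0,2*np.pi,90)
def sil(x,y,R,zs): q=np.array([proj(c,W(x+R*np.cos(t),y+R*np.sin(t),z)) for z in zs for t in a]); return q[:,0].min().round(1),q[:,0].max().round(1),q[:,1].min().round(1),q[:,1].max().round(1)
t1,_=eyes.capture("scene")
for nm,t,win,sx,fz in (("start",cv2.imread("pics/scene0.png"),(slice(240,285),slice(285,325)),(-.087,.003),(.069,.073)),("now",t1,(slice(250,300),slice(245,290)),(0,0),(.062,.066))):
    hsv=cv2.cvtColor(t[win],cv2.COLOR_BGR2HSV)
    for n,l,h,R,zs in (("green",(45,120,30),(85,255,255),.024,(.032,.062)),("brass",(12,130,90),(28,255,255),.012,fz)):
        y,x=np.where(cv2.inRange(hsv,l,h)>0); x=x+win[1].start;y=y+win[0].start; print(nm,n,np.percentile(x,[1,99]),np.percentile(y,[1,99]),"mean x",x.mean().round(1),"pred",sil(*sx,R,zs))
```

```text
start green [294. 314.] [255. 274.] mean x 303.7 pred (np.float64(292.8), np.float64(316.3), np.float64(250.5), np.float64(276.2))
start brass [298. 309.] [251. 259.] mean x 303.6 pred (np.float64(298.7), np.float64(310.5), np.float64(249.6), np.float64(258.2))
now green [257. 278.] [268.49 285.  ] mean x 268.1 pred (np.float64(256.3), np.float64(280.8), np.float64(264.5), np.float64(291.8))
now brass [262. 273.] [268.63 275.  ] mean x 267.7 pred (np.float64(262.3), np.float64(274.6), np.float64(266.6), np.float64(275.9))
```

```bash
python3 -c "
from rig import bot
print(bot.close_job())"
```

```text
the job is handed in; nothing more can be done
None
```

I handed the job in at about 30 s on the robot's clock. Camera readings put the spacer in the V stop to within about 1 mm. The insert's flange top is 34 mm above the bed, which is fully home. The lever is back up at rest, and the arm is clear of everything.

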